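# Lock a row of slide boxes in its packing tray with a wedge

## Task

Lock the loose row of three slide boxes in the packing tray for transport. Lift the white wedge out of its stand by its narrow edges, stand it thin end down on the bare worktop and let go, then take it again by its two broad faces. Put it into the gap between the last box and the sloping block, sloping side to the block, press it down until it jams and the boxes are packed tight against the far end wall, and leave it there without disturbing the other things.

Things in the scene. Friction and masses are not known exactly. Their poses are not given: they have to be found in the camera images.
- tray: Aluminium packing tray, fixed, 112 x 250 mm (x -56 to 56, y -111 to 139). Origin on the worktop, z up, y along the row from the wedge pocket to the far end wall (inner face at y = 130, 48 mm high). Floor 8 mm thick, side walls 38 mm high. The row starts with 3 to 5.5 mm of slack. When tight, the last box's face is at y = -56.
- pocket (a point): Middle of the wedge pocket, tray point (0, -76, 46) mm: where the wedge's middle ends in plan. Two guide posts, 104 mm high, 68 mm apart (y -110 to -70); between them a fixed grey block 47 mm high, its face leaning away from the boxes as it rises, 14 mm in 50 mm. Gap to the tight row at the box tops (z = 48): 35 mm; at first 3 to 5.5 mm less.
- box_1_mid (a point): Middle of the slide box at the far end wall: blue closed box, 84 mm across the tray (x) x 62 mm along the row (y) x 40 mm high, 0.11 kg, loose on the tray floor. Tight: at tray y = +99 mm. Axes as the tray.
- box_2_mid (a point): Middle of the middle slide box, same kind. Tight: at tray y = +37 mm.
- box_3_mid (a point): Middle of the last slide box, next to the wedge pocket, same kind. Tight: at tray y = -25 mm.
- stand: Dark steel wedge stand, fixed. Base plate 90 x 86 x 8 mm, origin at its underside centre on the worktop; two upright cheeks (32 mm wide, 8 mm thick, top at 100 mm) at y = -28 and +28 mm cover the wedge's broad faces; the wedge's narrow edges stick out beyond the cheeks at both x ends. The worktop around world x = 475, y = -70 mm is always bare (60 mm all round).
- wedge_mid (a point): Middle of the white plastic wedge, half-way up its 95 mm height, 0.2 kg; z from thin end to head. Thin end down at the start, on the stand's base. 60 mm between its narrow edges (x = -30, 30); head 40 mm between its broad faces (y = -20, 20), parallel-sided for the upper 45 mm. The -y face slopes in over the lower 50 mm: the thin end spans y -6 to 20 and can stand by itself.
- wedge_flat (a point): Middle of the wedge's flat +y face, which goes to the boxes (wedge axes along the tray's). Jammed tight, it and the middle are 61 mm above the worktop, the wedge's top 108 mm. Shifting the boxes takes a few N; once tight, resistance rises sharply. A push of 15 to 20 N on the head jams it, and it stays when let go.
- cup: Bystander: specimen cup with a lid, 53 mm wide, 59 mm high. Origin at its underside.
- tape: Bystander: roll of tape lying flat, 66 mm wide, 19 mm high. Origin at its underside.
- stamp_1: Bystander: wooden rubber stamp, 52 x 26 x 72 mm. Origin at its underside.
- marker: Bystander: marker pen, 135 x 16 x 18 mm, lying. Origin at its underside.
Things that resemble listed ones, but are neither listed nor needed, are in the scene too. Leave any green look-alike of the part that bears box_3_mid alone.

How it is judged:
By the outcome, as a careful person would: the job done as asked, in the order asked, and still so for the second after the job is handed in, with the robot touching nothing.
It also fails if it takes over 64 s, if anything falls off the work surface, if the arm or the gripper's body presses on something with over 40 N, if the wrist force passes 120 N, or if a joint passes its speed limit or range.

## Robot

A 6-joint arm with a two-finger parallel gripper is mounted at the origin on a cart in front of the work surface, level with it; the furniture and walls round the work are solid. World frame = base frame: x ahead of the robot, y to its left, z up, the work surface at z = 0. Lengths are in m, angles in rad, forces in N, time in s.
With the tool pointing down it reaches from about 0.3 to 0.875 m from the base axis. Payload 6.4 kg.
Tool frame: the origin (TCP) lies midway between the tips of the shut fingers; the grasp point (between the pads) lies 19 mm behind it; z points along the fingers, x is the direction in which the jaws open and shut, and the axes are right-handed (so a half turn about z gives the same grasp; the last joint's range is limited). The gripper opens to 85 mm and grips with 20 to 120 N. Pads are 22 mm wide; open, the fingers measure 114 mm over their backs; the gripper's body (76 mm by 85 mm) begins 54 mm behind the grasp point. The pads swing forward as they close: fully open they stand 13 mm farther back than shut.
Start: joints at [1.069, 0.181, 1.607, -0, 1.354, -0.206], TCP at [0.168, 0.55, 0.231] pointing down, gripper open.
Joint ranges: [-2.99, 2.99], [-0.89, 2.07], [0.3, 2.58], [-1.14, 4.28], [0, 2.63], [-3.12, 3.12]. Speed limits (rad/s): [2.57, 2.57, 3.01, 3.14, 3.14, 3.14].

## Interface

Orientations are given as a unit quaternion [w, x, y, z].
In Python, from cell import bot, optics gives the robot as it stands. The module is installed in compiled form; this text tells all that it offers.
- The arm moves only by the tool send_rows, never from a script. Its argument "targets" is a list of rows, each a list of 2 entries, a list of its own where there are three numbers: the shift along the tool's x, y, z in mm, then the turn about the tool's z in degrees. A call has 1 to 12 rows; each row shifts and turns the commanded pose from where the row before left it, along the tool's axes as they then stand; what a row does not reach is not made up. A row lasts 1/8 s, in which the tool goes at most 62.5 mm and 10.7 degrees, less where a joint would pass 70% of its speed; a pose out of reach is approached as far as the arm can. A call is refused whole if a number of a shift passes 62.5 or a number of a turn 10.7, either way. A call with a gripper value outside its range is refused whole. "jaw" is the opening, from -1 (shut) to 1 (fully open), so that 0 is half open, set as the call begins (left out, the last holds). The fingers move at their own pace and stop on an object; the grip force is fixed at half the most. Time passes only in rows, so rows that do not move let the fingers close. It gives the time, the measured TCP pose, the force and the opening at its end, in the units of the state.
- bot.observe(): the state, without advancing time (a new reading comes with each control period).
- optics.capture(name): name is "scene" or "side" or "wrist"; returns a dict with "frame" (400x640x3 uint8, red, green, blue), "z_map" (400x640 float32, m along the optical axis (not along the pixel's ray), 0 where there is no reading), "camera_matrix" (3x3 intrinsics, pixels), "R" (3x3) and "t" (3): a world point X has camera coordinates R X + t. Camera axes: x right, y down, z forward; pixel columns grow to the right and rows downward; lengths in m; the calibration is good to about 2 mm. A picture is of the moment at which its call begins.
- bot.finish_job(): hands the job in, once; it reports no verdict.
The state is a dict: "time": time; "joints": joint angles; "dq": joint speeds; "joint_torque": joint torques, N m; "tcp_pos": TCP position; "tool_rot": TCP orientation; "wrist_force": force on the tool from outside, world axes, zero at the start; "ft_torque": the same for the moment, N m; "finger_gap": finger opening in m.
Only numpy, scipy, OpenCV 4.12 (cv2) and the standard library are available. Lean on these libraries where they do the work, as an engineer would, in place of code of your own. Each camera call takes 0.05 s, during which the arm holds its last target.

## Working session

There is one attempt and no reset: what is moved stays moved. The work goes in short steps, Python scripts to look and compute and a tool call to move; the robot and the scene stay as the last step left them, time stands still between calls to the robot, and variables do not carry over. Pictures are saved under pics/ and viewed, and the job is handed in when it is done.

Besides the shell and the picture viewer there is one more tool, called after "Request:" by a JSON object that holds its "fn" and its "kwargs". send_rows: Moves the arm, as the interface text tells. Its arguments: {"type":"object","properties":{"targets":{"type":"array"},"jaw":{"type":"number"}},"required":["targets"]}

```bash
mkdir -p pics
cat > h.py <<'E'
import numpy as np, cv2
from cell import bot, optics
def cap(n,fn=None):
    d=optics.capture(n)
    if fn: cv2.imwrite('pics/'+fn,d['frame'][:,:,::-1])
    np.savez('last_%s.npz'%n,**d)
    return d
def load(n): return dict(np.load('last_%s.npz'%n))
def cloud(d):
    z=d['z_map'];K=d['camera_matrix'];v,u=np.mgrid[:z.shape[0],:z.shape[1]]
    P=np.stack([(u-K[0,2])/K[0,0]*z,(v-K[1,2])/K[1,1]*z,z],-1)
    W=(P-d['t'])@d['R']; W[z==0]=np.nan
    return W
def proj(d,X):
    c=d['R']@np.array(X)+d['t']; p=d['camera_matrix']@c; return p[:2]/p[2]
E
python3 - <<'E'
from h import *
for n in ['scene','side','wrist']:
    d=cap(n,n+'0.png'); print(n,-d['R'].T@d['t'],d['R'][2])
print(bot.observe())
E
```

```text
scene [ 0.12370758 -0.6689901   0.92884451] [ 0.38637037  0.55191604 -0.73899027]
side [0.39848322 0.82881499 0.58829601] [ 0.17988074 -0.83988453 -0.5120907 ]
wrist [0.09503844 0.57181296 0.37357306] [ 0.28225506 -0.08853921 -0.95524494]
{'time': 0.15, 'joints': array([ 1.06869471e+00,  1.81358884e-01,  1.60777658e+00, -1.79103402e-05,
        1.35380336e+00, -2.06304945e-01]), 'dq': array([-0.00013062, -0.0036692 , -0.00184399,  0.00048147,  0.00236969,
       -0.0002078 ]), 'joint_torque': array([ 7.68401205e-04, -4.45261610e+01, -3.51694393e+01, -2.30704927e-04,
        5.83053174e-03, -3.64065556e-05]), 'tcp_pos': array([0.1673968 , 0.54965113, 0.23059842]), 'tool_rot': array([ 2.89264172e-04,  8.03585007e-01,  5.95189619e-01, -6.07821670e-04]), 'wrist_force': array([ 0.01981582, -0.25538583, -0.4959113 ]), 'ft_torque': array([ 0.0095898 ,  0.03542597, -0.01530058]), 'finger_gap': 0.08541613467761013}
```

View pics/scene0.png

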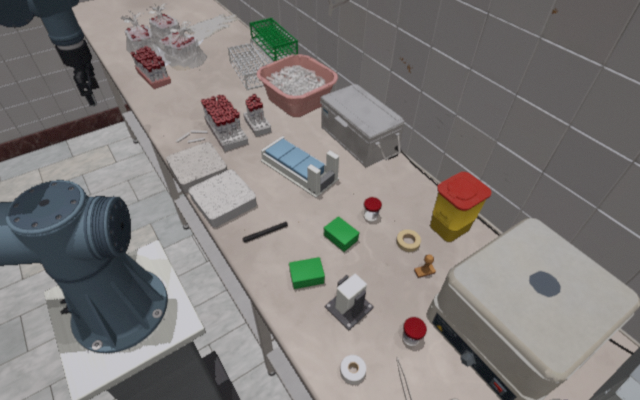

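View pics/side0.png

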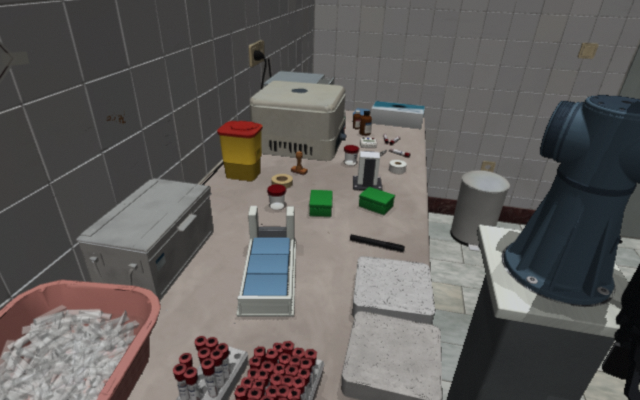

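View pics/wrist0.png

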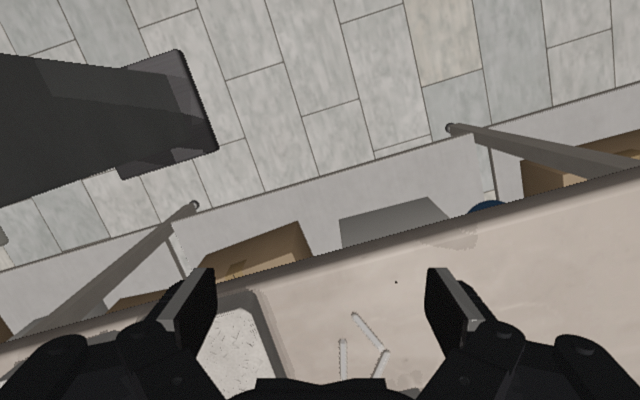

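Scene picture: the tray with three blue boxes is at about (300,163), with posts at (315,182) and (333,163). The white wedge in its dark stand is at (350,295). Green look-alikes are at (341,233) and (307,272). Next I'll measure these and check a close crop.

Run:
```python
from h import *
d=load('scene');W=cloud(d)
f=d['frame'][:,:,::-1]
a=cv2.resize(f[250:350,300:400],None,fx=5,fy=5,interpolation=cv2.INTER_CUBIC)
b=cv2.resize(f[125:205,250:350],None,fx=5,fy=5,interpolation=cv2.INTER_CUBIC)[:500]
b=cv2.copyMakeBorder(b,0,100,0,0,cv2.BORDER_CONSTANT)
cv2.imwrite('pics/crop1.png',cv2.resize(np.hstack([a,b]),(800,400)) if 0 else cv2.resize(np.hstack([a,b]),(800,400)))
d2=load('side');f=d2['frame'][:,:,::-1]
a=cv2.resize(f[120:220,330:430],None,fx=4,fy=4,interpolation=cv2.INTER_CUBIC)
b=cv2.resize(f[200:320,230:310],None,fx=4,fy=4,interpolation=cv2.INTER_CUBIC)[:400]
b=cv2.resize(f[200:320,225:325],(400,480),interpolation=cv2.INTER_CUBIC)
a=cv2.copyMakeBorder(a,0,80,0,0,cv2.BORDER_CONSTANT)
cv2.imwrite('pics/crop2.png',np.hstack([a,b]))
for n,(u,v) in dict(wedge=(350,284),stand=(345,310),post1=(315,172),post2=(333,157),box=(290,155),cup1=(372,203),cup2=(414,325),tape1=(408,232),tape2=(352,358),stamp=(427,260),marker=(265,231),g1=(341,228),g2=(307,267),bench=(380,280)).items(): print(n,W[v,u].round(4))
```

```text
wedge [ 0.4683 -0.304   0.1011]
stand [ 0.4408 -0.3272  0.0415]
post1 [0.6084 0.0499 0.1033]
post2 [0.688  0.0712 0.1067]
box [0.6171 0.2078 0.0494]
cup1 [ 0.7008 -0.107   0.056 ]
cup2 [ 0.543  -0.4502  0.0568]
tape1 [ 0.7406 -0.225   0.0178]
tape2 [ 0.3897 -0.423   0.027 ]
stamp [ 0.6861 -0.3425  0.0669]
marker [0.4089 0.0068 0.0124]
g1 [ 0.5811 -0.1206  0.0385]
g2 [ 0.4335 -0.174   0.0366]
bench [ 0.5834 -0.2933 -0.0012]
```

View pics/crop1.png

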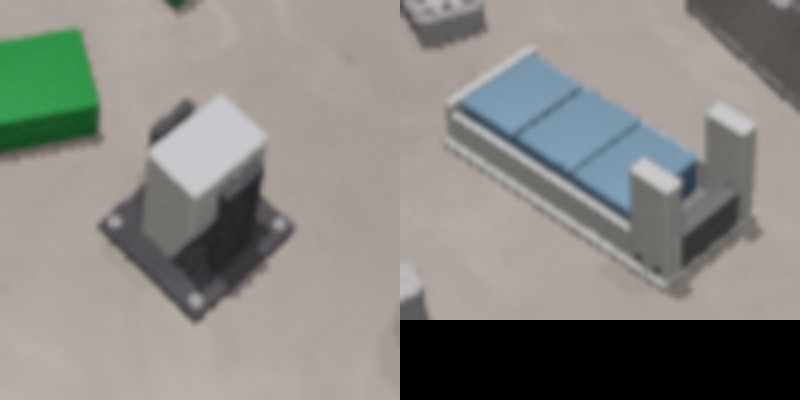

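View pics/crop2.png

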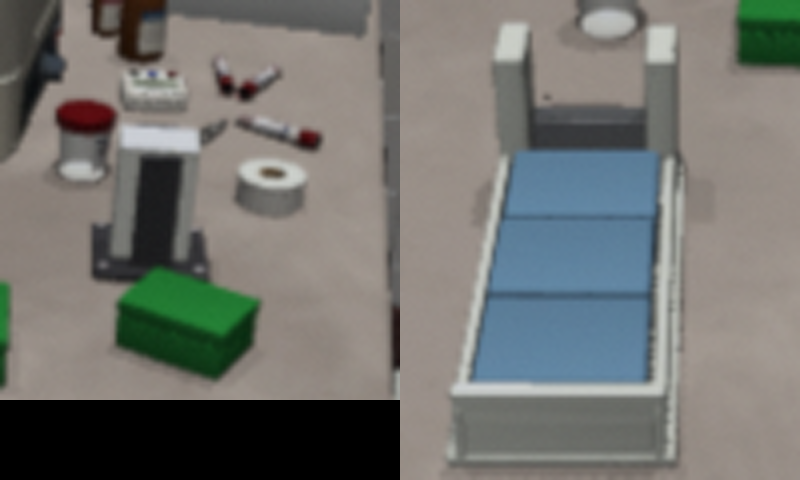

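Run:
```python
from h import *
def rect(P):
    r=cv2.minAreaRect((P[:,:2]*1000).astype(np.float32)); return np.round(r[0],1),np.round(r[1],1),round(r[2],1),len(P),P[:,2].mean().round(4)
for n in ['scene','side']:
    d=load(n);W=cloud(d);X,Y,Z=W[...,0],W[...,1],W[...,2]
    f=d['frame'].astype(int)
    def box(x,y,r,z0,z1,m=True):
        return W[(np.hypot(X-x,Y-y)<r)&(Z>z0)&(Z<z1)&m]
    print(n,'wedge',rect(box(.468,-.304,.06,.1005,.12)))
    white=(f.min(-1)>140)
    print(' wtop white',rect(box(.468,-.304,.06,.097,.12,white)))
    for zz in (.02,.04,.06,.08):
        P=box(.468,-.304,.06,zz-.006,zz+.006,white); 
        if len(P)>3: print('  white slice',zz,rect(P))
    print(' base',rect(box(.468,-.304,.08,.005,.0125)))
    print(' posts',rect(box(.608,.05,.03,.095,.12)),rect(box(.688,.071,.03,.095,.12)))
    blue=(f[...,2]>f[...,0]+30)&(f[...,2]>120)
    P=box(.617,.18,.2,.04,.056,blue);print(' boxes',rect(P))
    P=box(.617,.18,.2,.02,.06);print(' tray',rect(P))
    P=W[(np.abs(X-.5)<.1)&(np.abs(Y+.1)<.4)&(np.abs(Z)<.006)];print(' bench z',np.median(P[:,2]))
    for m,(x,y) in dict(g1=(.581,-.12),g2=(.4335,-.174),cup1=(.70,-.107),marker=(.409,.007)).items():
        print(' ',m,rect(box(x,y,.09,.008,.08)))
```

```text
scene wedge (array([ 466.3, -312.2]), array([61.2, 59.3]), 10.3, 358, np.float64(0.1024))
 wtop white (array([ 467.5, -310.1]), array([59.3, 41. ]), 7.6, 400, np.float64(0.102))
 base (array([ 466.3, -311.1]), array([90.8, 85.3]), 8.0, 491, np.float64(0.0074))
 posts (array([612.2,  61.7]), array([20.5, 37.5]), 13.6, 65, np.float64(0.102)) (array([695.2,  82.9]), array([19.7, 37.1]), 10.8, 64, np.float64(0.1017))
 boxes (array([625.3, 196.5]), array([ 87.1, 189.3]), 12.9, 904, np.float64(0.0469))
 tray (array([618.7, 173.6]), array([399.1, 252.3]), 11.7, 2065, np.float64(0.0421))
 bench z -0.0009083285326112456
  g1 (array([ 576.7, -126.1]), array([63.8, 85.5]), 10.6, 736, np.float64(0.0341))
  g2 (array([ 426.8, -179.7]), array([63.4, 84. ]), 68.4, 856, np.float64(0.0354))
  cup1 (array([ 699.6, -109.9]), array([51.4, 50. ]), 24.4, 330, np.float64(0.047))
  marker (array([408.2,   6. ]), array([ 16.3, 134.3]), 83.7, 212, np.float64(0.0131))
side wedge (array([ 468.5, -306.9]), array([60.5, 38.7]), 13.4, 82, np.float64(0.1016))
 wtop white (array([ 469.2, -313.3]), array([57.7, 53.1]), 7.0, 117, np.float64(0.101))
 base (array([ 467.3, -306.9]), array([90.2, 84.2]), 10.6, 170, np.float64(0.0069))
 posts (array([613.1,  65.3]), array([16.4, 30.5]), 15.0, 51, np.float64(0.102)) (array([697.1,  86.2]), array([18.1, 33.5]), 13.2, 62, np.float64(0.1019))
 boxes (array([626. , 198.3]), array([ 83.3, 191.7]), 13.7, 2238, np.float64(0.0464))
 tray (array([617.1, 177.3]), array([398.6, 248.8]), 13.9, 4399, np.float64(0.0425))
 bench z -0.0015304741626932345
  g1 (array([ 577.8, -122.5]), array([62. , 86.9]), 9.6, 536, np.float64(0.0323))
  g2 (array([ 428.2, -176.5]), array([68.9, 84.3]), 68.5, 621, np.float64(0.0304))
  cup1 (array([ 700.5, -105.9]), array([50.3, 51.8]), 45.6, 347, np.float64(0.0417))
  marker (array([409.8,  11.4]), array([ 17.2, 134.1]), 81.9, 240, np.float64(0.0121))
```

Candidates in the scene image:
- **Wedge:** the only white part held between dark cheeks is at (350,284). The white tape roll at (352,358) and the grey posts at (315,172) and (333,157) are not it.
- **Boxes:** the blue ones in the tray are around (290,155). The green look-alikes at (341,228) and (307,267) stay alone.

The crop confirms the wedge. Next I'll find out which side slopes.

```bash
cat >> h.py <<'E'
# wedge profile in (y,z from thin end)
def wedge_verts(c,yaw,z0,flip=1):
    prof=[(20,0),(20,95),(-20,95),(-20,50),(-6,0)]
    ca,sa=np.cos(np.radians(yaw)),np.sin(np.radians(yaw))
    V=[]
    for x in (-30,30):
        for y,z in prof:
            V.append([c[0]+(x*ca-flip*y*sa)/1000,c[1]+(x*sa+flip*y*ca)/1000,z0+z/1000])
    return np.array(V)
def draw_wedge(im,d,V,s,off,col):
    p=np.array([(proj(d,v)-off+.5)*s for v in V]).astype(int)
    for k in (0,5):
        for i in range(5): cv2.line(im,tuple(p[k+i]),tuple(p[k+(i+1)%5]),col,1)
    for i in range(5): cv2.line(im,tuple(p[i]),tuple(p[i+5]),col,1)
def state():
    o=bot.observe(); q=o['tool_rot']; 
    from scipy.spatial.transform import Rotation as Ro
    R=Ro.from_quat([q[1],q[2],q[3],q[0]]).as_matrix()
    yaw=np.degrees(np.arctan2(R[1,0],R[0,0]))
    print('t',round(o['time'],2),'tcp',(o['tcp_pos']*1000).round(1),'yaw',yaw.round(2),'F',o['wrist_force'].round(1),'gap',round(o['finger_gap']*1000,1),'tilt',R[2].round(3))
    return o,R,yaw
def plan(goal,yawg,n,src=None):
    """rows from current to goal(mm)/yaw in n rows, tool frame"""
    o,R,yaw=state(); p=o['tcp_pos']*1000 if src is None else np.array(src[:3]); y=yaw if src is None else src[3]
    dy=(yawg-y+180)%360-180; rows=[]
    for i in range(n):
        t=np.radians(y+dy*i/n); s=(np.array(goal)-p)/n
        rows.append([[round(s[0]*np.cos(t)+s[1]*np.sin(t),1),round(s[0]*np.sin(t)-s[1]*np.cos(t),1),round(-s[2],1)],round(-dy/n,2)])
    print(str(rows).replace(' ','')); return rows
E
python3 - <<'E'
from h import *
out=[]
for n,o in (('scene',(300,250)),('side',(330,120))):
    d=load(n);f=d['frame'][:,:,::-1]
    im=cv2.resize(f[o[1]:o[1]+100,o[0]:o[0]+100],None,fx=4,fy=4,interpolation=cv2.INTER_CUBIC)
    c=(.4667,-.3115) if n=='scene' else (.468,-.3075)
    for fl,col in ((1,(0,0,255)),(-1,(255,255,0))):
        draw_wedge(im,d,wedge_verts(c,9,.008,fl),4,np.array(o),col)
    out.append(im)
cv2.imwrite('pics/ov1.png',np.hstack(out))
E
python3 -c "
from h import *
plan((467,-310,260),9,16)"
```

```text
t 0.15 tcp [167.4 549.7 230.6] yaw 73.05 F [ 0.  -0.3 -0.5] gap 85.4 tilt [-0.001 -0.    -1.   ]
[[[np.float64(-45.9),np.float64(33.6),np.float64(-1.8)],np.float64(4.0)],[[np.float64(-43.5),np.float64(36.7),np.float64(-1.8)],np.float64(4.0)],[[np.float64(-40.8),np.float64(39.6),np.float64(-1.8)],np.float64(4.0)],[[np.float64(-37.9),np.float64(42.4),np.float64(-1.8)],np.float64(4.0)],[[np.float64(-34.9),np.float64(44.9),np.float64(-1.8)],np.float64(4.0)],[[np.float64(-31.7),np.float64(47.3),np.float64(-1.8)],np.float64(4.0)],[[np.float64(-28.3),np.float64(49.4),np.float64(-1.8)],np.float64(4.0)],[[np.float64(-24.8),np.float64(51.2),np.float64(-1.8)],np.float64(4.0)],[[np.float64(-21.1),np.float64(52.8),np.float64(-1.8)],np.float64(4.0)],[[np.float64(-17.4),np.float64(54.2),np.float64(-1.8)],np.float64(4.0)],[[np.float64(-13.6),np.float64(55.3),np.float64(-1.8)],np.float64(4.0)],[[np.float64(-9.7),np.float64(56.1),np.float64(-1.8)],np.float64(4.0)],[[np.float64(-5.7),np.float64(56.6),np.float64(-1.8)],np.float64(4.0)],[[np.float64(-1.8),np.float64(56.9),np.float64(-1.8)],np.float64(4.0)],[[np.float64(2.2),np.float64(56.9),np.float64(-1.8)],np.float64(4.0)],[[np.float64(6.2),np.float64(56.6),np.float64(-1.8)],np.float64(4.0)]]
```

View pics/ov1.png

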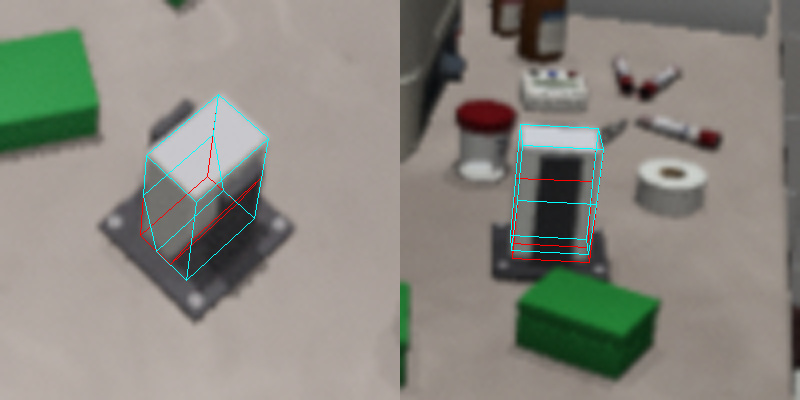

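The red model (slope towards world -y, flat face towards +y) fits the picture, so the wedge already faces almost as it must in the tray. Now moving above it.

```bash
sed -i 's/round(s\[0\]\*np.cos(t)+s\[1\]\*np.sin(t),1),round(s\[0\]\*np.sin(t)-s\[1\]\*np.cos(t),1),round(-s\[2\],1)\],round(-dy\/n,2)/round(float(s[0]*np.cos(t)+s[1]*np.sin(t)),1),round(float(s[0]*np.sin(t)-s[1]*np.cos(t)),1),round(float(-s[2]),1)],round(float(-dy\/n),2)/' h.py
python3 -c "
from h import *
plan((467,-310,260),9,20)"
```

```text
t 0.15 tcp [167.4 549.7 230.6] yaw 73.05 F [ 0.  -0.3 -0.5] gap 85.4 tilt [-0.001 -0.    -1.   ]
[[[-36.7,26.9,-1.5],3.2],[[-35.2,28.9,-1.5],3.2],[[-33.5,30.8,-1.5],3.2],[[-31.8,32.6,-1.5],3.2],[[-29.9,34.3,-1.5],3.2],[[-27.9,36.0,-1.5],3.2],[[-25.9,37.5,-1.5],3.2],[[-23.7,38.8,-1.5],3.2],[[-21.5,40.1,-1.5],3.2],[[-19.2,41.2,-1.5],3.2],[[-16.9,42.3,-1.5],3.2],[[-14.5,43.1,-1.5],3.2],[[-12.1,43.9,-1.5],3.2],[[-9.6,44.5,-1.5],3.2],[[-7.1,45.0,-1.5],3.2],[[-4.6,45.3,-1.5],3.2],[[-2.1,45.5,-1.5],3.2],[[0.5,45.5,-1.5],3.2],[[3.0,45.4,-1.5],3.2],[[5.6,45.2,-1.5],3.2]]
```

Request:
{"fn": "send_rows", "kwargs": {"targets": [[[-37, 27, -2], 3.2], [[-35, 29, -2], 3.2], [[-33.5, 31, -2], 3.2], [[-32, 33, -2], 3.2], [[-30, 34, -2], 3.2], [[-28, 36, -2], 3.2], [[-26, 37.5, -2], 3.2], [[-24, 39, -2], 3.2], [[-21.5, 40, -2], 3.2], [[-19, 41, -2], 3.2], [[-17, 42, -2], 3.2]], "jaw": 1}}

```text
time: 1.52
tcp_pos: [0.3326, 0.0754, 0.2534]
tool_rot: [0.0, 0.946, 0.323, 0.0]
wrist_force: [0.8, 0.8, 0.5]
finger_gap: 0.0852
```

Request:
{"fn": "send_rows", "kwargs": {"targets": [[[-14.5, 43, -2], 3.2], [[-12, 44, -1], 3.2], [[-9.6, 44.5, -1], 3.2], [[-7, 45, -1], 3.2], [[-4.6, 45, 0], 3.2], [[-2, 45.5, 0], 3.2], [[0.5, 45.5, 0], 3.2], [[3, 45, 0], 3.2], [[5.6, 45, 0], 3.2], [[0, 0, 0], 0], [[0, 0, 0], 0]]}}

```text
time: 2.9
tcp_pos: [0.4671, -0.3084, 0.2577]
tool_rot: [-0.001, 0.997, 0.079, -0.0]
wrist_force: [1.0, 0.2, -0.4]
finger_gap: 0.0853
```

Run:
```python
from h import *
state()
d=cap('wrist','w1.png');W=cloud(d);X,Y,Z=W[...,0],W[...,1],W[...,2]
def rect(P):
    r=cv2.minAreaRect((P[:,:2]*1000).astype(np.float32)); return np.round(r[0],1),np.round(r[1],1),round(r[2],1),len(P),P[:,2].mean().round(4)
f=d['frame'].astype(int)
m=(np.hypot(X-.467,Y+.31)<.06)&(Z>.095)&(Z<.115)&(f.min(-1)>130)
print(rect(W[m]))
m=(np.hypot(X-.467,Y+.31)<.08)&(Z>.004)&(Z<.0125); print(rect(W[m]))
```

```text
t 2.9 tcp [ 467.1 -308.4  257.7] yaw 9.07 F [ 1.   0.2 -0.4] gap 85.3 tilt [-0.001 -0.002 -1.   ]
(array([ 468.9, -310.1]), array([59.8, 39.1]), 7.6, 3030, np.float64(0.1035))
(array([ 467.9, -310.6]), array([90.2, 85.1]), 9.1, 2132, np.float64(0.0086))
```

View pics/w1.png

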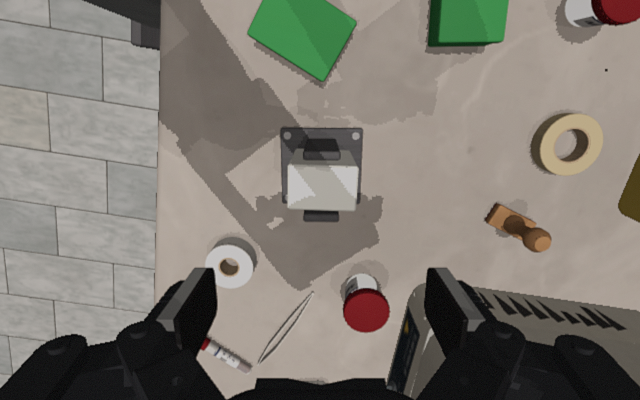

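The wrist view shows the wedge at (322,187) between its dark cheeks. The fit gives centre (468,-310) and yaw about 8.5°, in agreement with the other cameras. Descending to grip the narrow edges.

Request:
{"fn": "send_rows", "kwargs": {"targets": [[[1, 2, 40], 0.5], [[0, 0, 50], 0], [[0, 0, 50], 0], [[0, 0, 40], 0], [[0, 0, 20], 0], [[0, 0, 10], 0], [[0, 0, 0], 0], [[0, 0, 0], 0]]}}

```text
time: 3.95
tcp_pos: [0.4696, -0.3113, 0.0497]
tool_rot: [0.001, 0.997, 0.075, 0.001]
wrist_force: [-0.2, 0.7, 0.4]
finger_gap: 0.0853
```

Request:
{"fn": "send_rows", "kwargs": {"targets": [[[0, 0, 0], 0], [[0, 0, 0], 0], [[0, 0, 0], 0], [[0, 0, 0], 0], [[0, 0, 0], 0]], "jaw": -1}}

```text
time: 4.58
tcp_pos: [0.4696, -0.3117, 0.0495]
tool_rot: [0.001, 0.997, 0.075, 0.001]
wrist_force: [0.1, -0.4, 5.8]
finger_gap: 0.0596
```

Run:
```python
from h import *
state(); d=cap('wrist','w2.png'); cap('scene')
```

```text
t 4.58 tcp [ 469.6 -311.7   49.5] yaw 8.55 F [ 0.1 -0.4  5.8] gap 59.6 tilt [ 0.001  0.002 -1.   ]
```

View pics/w2.png

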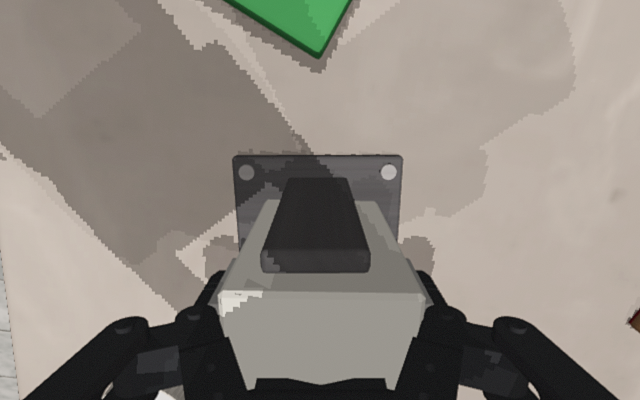

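The wedge is held between the pads at (230,330) and (420,330), gap 59.6 mm. Lifting straight up.

Request:
{"fn": "send_rows", "kwargs": {"targets": [[[0, 0, -5], 0], [[0, 0, -12], 0], [[0, 0, -20], 0], [[0, 0, -25], 0], [[0, 0, -25], 0], [[0, 0, -25], 0], [[0, 0, -15], 0], [[0, 0, 0], 0]]}}

```text
time: 5.68
tcp_pos: [0.4694, -0.3113, 0.1766]
tool_rot: [0.001, 0.997, 0.075, 0.001]
wrist_force: [0.9, 0.4, -2.2]
finger_gap: 0.0591
```

Run:
```python
from h import *
plan((475,-70,185),13,9)
d=cap('side');f=d['frame'][:,:,::-1]
d2=cap('scene');f2=d2['frame'][:,:,::-1]
a=cv2.resize(f[100:200,330:430],None,fx=4,fy=4);b=cv2.resize(f2[230:330,300:400],None,fx=4,fy=4)
cv2.imwrite('pics/lift.png',np.hstack([a,b]))
```

```text
t 5.67 tcp [ 469.4 -311.3  176.6] yaw 8.55 F [ 0.9  0.4 -2.2] gap 59.1 tilt [ 0.001  0.002 -1.   ]
[[[4.6,-26.4,-0.9],-0.49],[[4.8,-26.4,-0.9],-0.49],[[5.1,-26.3,-0.9],-0.49],[[5.3,-26.3,-0.9],-0.49],[[5.5,-26.2,-0.9],-0.49],[[5.7,-26.2,-0.9],-0.49],[[6.0,-26.1,-0.9],-0.49],[[6.2,-26.1,-0.9],-0.49],[[6.4,-26.0,-0.9],-0.49]]
```

View pics/lift.png

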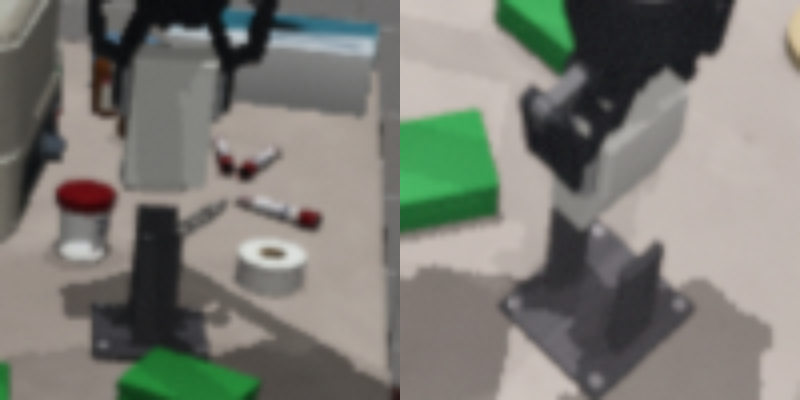

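The wedge is out and hangs plumb above the cheeks. Carrying it to the bare spot, then down to just above the worktop.

Request:
{"fn": "send_rows", "kwargs": {"targets": [[[3, -14, 0], -0.4], [[5, -26, 0], -0.5], [[5, -30, 0], -0.5], [[6, -31, 0], -0.5], [[6, -31, 0], -0.5], [[6, -31, 0], -0.5], [[6, -30, 10], -0.5], [[6, -24, 20], -0.5], [[5, -14, 25], -0.5], [[3, -5, 30], 0], [[0, 0, 25], 0], [[0, 0, 10], 0]]}}

```text
time: 7.28
tcp_pos: [0.4741, -0.0672, 0.0537]
tool_rot: [-0.001, 0.994, 0.114, -0.002]
wrist_force: [0.3, -0.5, -0.9]
finger_gap: 0.0594
```

Request:
{"fn": "send_rows", "kwargs": {"targets": [[[0, 0, 5], 0], [[0, 0, 3], 0], [[0, 0, 0], 0]]}}

```text
time: 7.65
tcp_pos: [0.4763, -0.0695, 0.0478]
tool_rot: [0.0, 0.994, 0.113, 0.0]
wrist_force: [0.4, -0.1, -1.8]
finger_gap: 0.0594
```

Run:
```python
from h import *
state()
d=cap('side');f=d['frame'][:,:,::-1]
d2=cap('scene');f2=d2['frame'][:,:,::-1]
p=proj(d,(.475,-.07,.05)).astype(int);q=proj(d2,(.475,-.07,.05)).astype(int)
a=cv2.resize(f[p[1]-50:p[1]+50,p[0]-50:p[0]+50],None,fx=4,fy=4);b=cv2.resize(f2[q[1]-50:q[1]+50,q[0]-50:q[0]+50],None,fx=4,fy=4)
cv2.imwrite('pics/low.png',np.hstack([a,b]))
```

```text
t 7.65 tcp [476.3 -69.5  47.8] yaw 12.95 F [ 0.4 -0.1 -1.8] gap 59.4 tilt [ 0.001  0.001 -1.   ]
```

View pics/low.png

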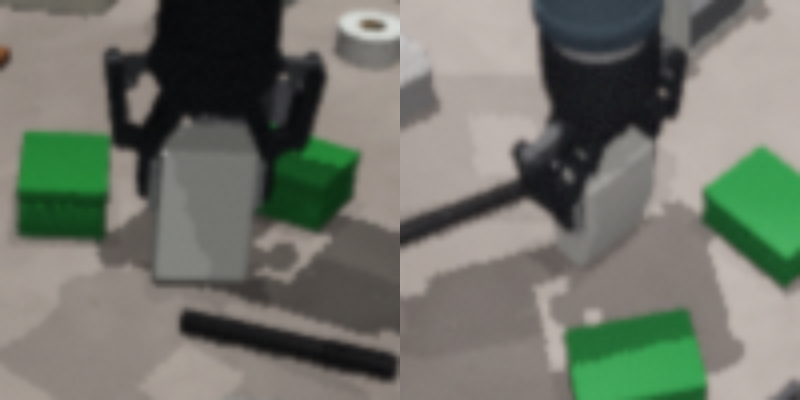

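The wedge hangs about 6 mm above the clear worktop. The marker and green boxes are well away. Easing it down.

Request:
{"fn": "send_rows", "kwargs": {"targets": [[[0, 0, 2], 0], [[0, 0, 2], 0], [[0, 0, 1], 0], [[0, 0, 0.5], 0], [[0, 0, 0], 0]]}}

```text
time: 8.38
tcp_pos: [0.4759, -0.0693, 0.0418]
tool_rot: [-0.0, 0.994, 0.113, -0.0]
wrist_force: [-0.4, -0.5, -1.4]
finger_gap: 0.0594
```

Request:
{"fn": "send_rows", "kwargs": {"targets": [[[0, 0, 0.5], 0], [[0, 0, 0.5], 0], [[0, 0, 0], 0]]}}

```text
time: 8.75
tcp_pos: [0.4761, -0.0694, 0.0415]
tool_rot: [0.0, 0.994, 0.113, -0.0]
wrist_force: [-3.2, 0.6, 7.6]
finger_gap: 0.0595
```

Contact shows as +7.6 N. Opening the jaws, then retreating up.

Request:
{"fn": "send_rows", "kwargs": {"targets": [[[0, 0, -0.5], 0], [[0, 0, 0], 0], [[0, 0, 0], 0], [[0, 0, 0], 0]], "jaw": 1}}

```text
time: 9.25
tcp_pos: [0.476, -0.0693, 0.0412]
tool_rot: [-0.0, 0.994, 0.113, -0.0]
wrist_force: [-0.3, -0.3, 0.2]
finger_gap: 0.0852
```

Request:
{"fn": "send_rows", "kwargs": {"targets": [[[0, 0, -10], 0], [[0, 0, -25], 0], [[0, 0, -40], 0], [[0, 0, -50], 0], [[0, 0, -50], 0], [[0, 0, -40], 0], [[0, 0, 0], 0], [[0, 0, 0], 0]]}}

```text
time: 10.25
tcp_pos: [0.4756, -0.0692, 0.2561]
tool_rot: [-0.0, 0.994, 0.113, -0.0]
wrist_force: [-0.3, 0.4, -0.1]
finger_gap: 0.0851
```

```bash
cat >> h.py <<'E'
def rect(P):
    r=cv2.minAreaRect((P[:,:2]*1000).astype(np.float32)); return np.round(r[0],1),np.round(r[1],1),round(r[2],1),len(P),P[:,2].mean().round(4)
E
python3 - <<'E'
from h import *
state()
d=cap('wrist','w3.png');W=cloud(d);X,Y,Z=W[...,0],W[...,1],W[...,2]
f=d['frame'].astype(int)
m=(np.hypot(X-.476,Y+.07)<.06)&(Z>.088)&(Z<.105)
print('top',rect(W[m]))
E
```

```text
t 10.25 tcp [475.6 -69.2 256.1] yaw 12.95 F [-0.3  0.4 -0.1] gap 85.1 tilt [-0. -0. -1.]
top (array([475.9, -68.7]), array([59.9, 40.5]), 11.7, 3109, np.float64(0.0954))
```

View pics/w3.png

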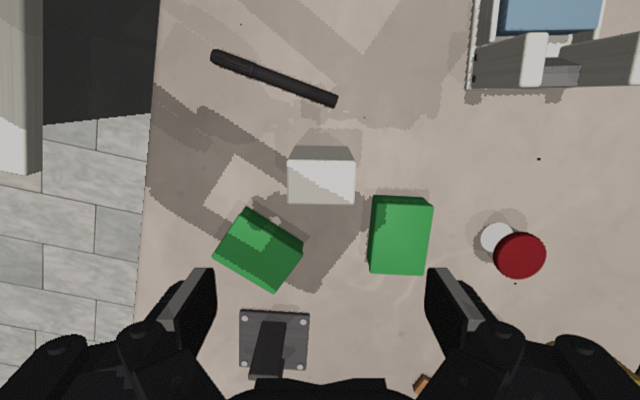

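The wedge stands free on the worktop: top at z 95 mm, centre (476,-69), seen at (321,178). Before taking it again, I'll turn the tool and look at the pocket from above with the hand empty.

Run:
```python
from h import *
plan((630,85,256),103,10)
```

```text
t 10.3 tcp [475.2 -69.1 255.4] yaw 12.95 F [-1.1  0.2 -0.2] gap 85.3 tilt [-0.001 -0.001 -1.   ]
[[[18.5,-11.5,-0.1],-9.0],[[20.1,-8.5,-0.1],-9.0],[[21.2,-5.2,-0.1],-9.0],[[21.8,-1.9,-0.1],-9.0],[[21.8,1.6,-0.1],-9.0],[[21.3,5.0,-0.1],-9.0],[[20.2,8.2,-0.1],-9.0],[[18.7,11.3,-0.1],-9.0],[[16.7,14.1,-0.1],-9.0],[[14.3,16.5,-0.1],-9.0]]
```

Request:
{"fn": "send_rows", "kwargs": {"targets": [[[18.5, -11.5, 0], -9], [[20, -8.5, 0], -9], [[21, -5, 0], -9], [[22, -2, 0], -9], [[22, 1.5, 0], -9], [[21, 5, 0], -9], [[20, 8, 0], -9], [[18.5, 11, 0], -9], [[16.5, 14, 0], -9], [[14, 16.5, 0], -9], [[0, 0, 0], 0], [[0, 0, 0], 0]]}}

```text
time: 11.8
tcp_pos: [0.6291, 0.0834, 0.255]
tool_rot: [-0.001, 0.624, 0.782, -0.001]
wrist_force: [0.1, -0.2, -0.6]
finger_gap: 0.0852
```

Run:
```python
from h import *
state()
d=cap('wrist','w4.png');W=cloud(d);X,Y,Z=W[...,0],W[...,1],W[...,2]
f=d['frame'].astype(int)
for c in ((.6127,.0635),(.696,.0845)):
    m=(np.hypot(X-c[0],Y-c[1])<.03)&(Z>.098)&(Z<.112); print('post',rect(W[m]))
blue=(f[...,2]>f[...,0]+25)
m=blue&(Z>.042)&(Z<.055)&(np.hypot(X-.64,Y-.15)<.2); print('boxes',rect(W[m]))
```

```text
t 11.8 tcp [629.1  83.4 255. ] yaw 102.8 F [ 0.1 -0.2 -0.6] gap 85.2 tilt [ 0.    -0.003 -1.   ]
post (array([613.4,  65.2]), array([18.2, 39.6]), 12.3, 1023, np.float64(0.104))
post (array([696.8,  86.2]), array([18.1, 40.1]), 13.6, 856, np.float64(0.1038))
boxes (array([624.6, 196. ]), array([ 83. , 190.1]), 13.6, 14026, np.float64(0.0484))
```

View pics/w4.png

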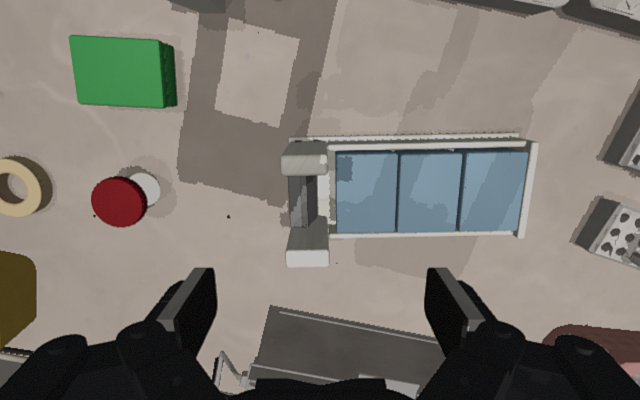

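Run:
```python
from h import *
d=load('wrist');W=cloud(d)*1000;X,Y,Z=W[...,0],W[...,1],W[...,2]
f=d['frame'].astype(int); blue=(f[...,2]>f[...,0]+25)
for yaw in (13,13.6,14.2):
    t=np.radians(yaw); ex=np.array([np.cos(t),np.sin(t)]);ey=np.array([-np.sin(t),np.cos(t)])
    o=np.array([655.1,75.7])+90*ey
    tx=(X-o[0])*ex[0]+(Y-o[1])*ex[1]; ty=(X-o[0])*ey[0]+(Y-o[1])*ey[1]
    # boxes: near face & edges by slices
    m=blue&(Z>45)&(Z<52)&(abs(tx)<60)&(ty>-80)&(ty<135)
    # min/max x by y slices
    ys=np.arange(-50,125,10); lo=[];hi=[]
    for y in ys:
        k=m&(abs(ty-y)<5); lo.append(np.percentile(tx[k],1));hi.append(np.percentile(tx[k],99))
    xs=np.arange(-35,36,5); ne=[];fe=[]
    for x in xs:
        k=m&(abs(tx-x)<2.5); ne.append(ty[k].min());fe.append(ty[k].max())
    print(yaw,o.round(1),'side slopes deg',[np.degrees(np.polyfit(ys,a,1)[0]).round(2) for a in (lo,hi)],'x',np.mean(lo).round(1),np.mean(hi).round(1),
     'near slope',np.degrees(np.polyfit(xs,ne,1)[0]).round(2),'near',np.round(ne,1),'far',np.median(fe).round(1))
    w=(Z>46)&(Z<51)&(abs(tx)<50)&(ty>120)&(ty<145)&~blue
    if w.any(): print('  endwall ty',np.percentile(ty[w],[2,50,98]).round(1))
    pk=(Z>100)&(Z<108)&(abs(tx)<60)&(ty<-60); 
    for s in (-1,1):
        k=pk&(tx*s>0); print('  post',s,np.percentile(tx[k],[2,98]).round(1),np.percentile(ty[k],[1,99]).round(1))
    for z in (20,30,40,46):
        k=(abs(tx)<25)&(abs(Z-z)<3)&(ty<-60)&(ty>-115); 
        if k.sum()>5:print('  block z',z,k.sum(),np.percentile(ty[k],[5,50,95]).round(1))
```

```text
13 [634.9 163.4] side slopes deg [np.float64(-0.62), np.float64(-0.82)] x -43.0 37.3 near slope 0.72 near [-60.3 -61.2 -61.1 -61.1 -61.1 -61.  -61.  -60.9 -60.9 -60.8 -60.8 -60.7
 -59.7 -59.7 -60.6] far 128.3
  endwall ty [128.4 132.8 137.7]
  post -1 [-51.5 -34.3] [-109.7  -71.2]
  post 1 [34.3 51.3] [-108.3  -70.1]
  block z 20 61 [-83.9 -83.7 -82.7]
  block z 30 65 [-86.9 -85.9 -85. ]
  block z 40 74 [-89.7 -88.8 -87.9]
  block z 46 907 [-108.6  -99.   -61. ]
13.6 [633.9 163.2] side slopes deg [np.float64(0.01), np.float64(-0.19)] x -41.7 38.5 near slope 0.12 near [-59.9 -60.9 -60.9 -60.9 -60.9 -60.9 -60.9 -60.9 -60.9 -60.9 -60.9 -60.9
 -59.9 -60.  -60.9] far 128.2
  endwall ty [128.5 132.8 137.5]
  post -1 [-51.5 -34.3] [-109.3  -70.7]
  post 1 [34.3 51.4] [-108.7  -70.5]
  block z 20 61 [-84.1 -83.5 -82.6]
  block z 30 65 [-86.9 -86.1 -85.2]
  block z 40 74 [-89.8 -89.  -88.1]
  block z 46 895 [-108.7  -99.3  -60.9]
14.2 [633. 163.] side slopes deg [np.float64(0.6), np.float64(0.43)] x -40.4 39.9 near slope -0.47 near [-59.6 -60.5 -60.6 -60.7 -60.8 -60.8 -60.9 -60.9 -61.  -61.  -61.  -61.1
 -60.2 -60.3 -61.3] far 128.1
  endwall ty [128.5 133.  137.4]
  post -1 [-51.5 -34.3] [-108.9  -70.3]
  post 1 [34.4 51.4] [-109.2  -70.9]
  block z 20 61 [-84.3 -83.4 -82.5]
  block z 30 64 [-87.  -86.3 -85.3]
  block z 40 74 [-89.8 -89.1 -88.2]
  block z 46 911 [-108.7  -99.1  -61. ]
```

The wrist view shows the pocket at about (310,193), with posts at (303,157) and (307,245) and a grey block between them. The last box's near edge is at column 335. The tray fit is origin (634,163) and yaw 13.6°, and the box face sits at y ≈ -60.9, within the stated slack. The block slope matches too. Going back to the wedge.

Run:
```python
from h import *
plan((476,-69,215),103,8)
```

```text
t 11.85 tcp [629.2  83.3 255.4] yaw 102.81 F [ 0.9 -0.5 -0.6] gap 85.3 tilt [ 0.    -0.002 -1.   ]
[[[-14.3,-22.9,5.0],-0.02],[[-14.3,-22.9,5.0],-0.02],[[-14.3,-22.9,5.0],-0.02],[[-14.3,-22.9,5.0],-0.02],[[-14.3,-22.9,5.0],-0.02],[[-14.3,-22.9,5.0],-0.02],[[-14.3,-22.9,5.0],-0.02],[[-14.2,-22.9,5.0],-0.02]]
```

Request:
{"fn": "send_rows", "kwargs": {"targets": [[[-10, -16, 5], 0], [[-15, -24, 5], 0], [[-18, -29, 5], 0], [[-18, -29, 5], 0], [[-18, -29, 5], 0], [[-18, -29, 5], 0], [[-12, -19, 5], 0], [[-5, -8, 5], 0], [[0, 0, 0], 0], [[0, 0, 0], 0]]}}

```text
time: 13.1
tcp_pos: [0.4777, -0.0681, 0.2165]
tool_rot: [0.0, 0.623, 0.782, 0.0]
wrist_force: [0.3, 0.2, -0.0]
finger_gap: 0.0853
```

Run:
```python
from h import *
state()
d=cap('wrist','w5.png');W=cloud(d);X,Y,Z=W[...,0],W[...,1],W[...,2]
m=(np.hypot(X-.476,Y+.07)<.06)&(Z>.09)&(Z<.105); print('top',rect(W[m]))
plan((476,-69,56),103,8)
```

```text
t 13.1 tcp [477.7 -68.1 216.5] yaw 102.95 F [ 0.3  0.2 -0. ] gap 85.3 tilt [-0.     0.001 -1.   ]
top (array([475.7, -68.1]), array([60.3, 40.1]), 11.9, 3880, np.float64(0.0954))
t 13.15 tcp [477.8 -68.  216.5] yaw 102.97 F [-0.3 -0.1  0.4] gap 85.4 tilt [-0.     0.001 -1.   ]
[[[-0.1,-0.2,20.1],-0.0],[[-0.1,-0.2,20.1],-0.0],[[-0.1,-0.2,20.1],-0.0],[[-0.1,-0.2,20.1],-0.0],[[-0.1,-0.2,20.1],-0.0],[[-0.1,-0.2,20.1],-0.0],[[-0.1,-0.2,20.1],-0.0],[[-0.1,-0.2,20.1],-0.0]]
```

View pics/w5.png

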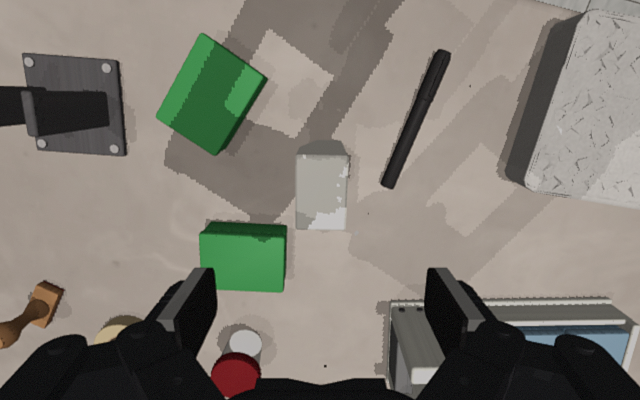

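The wedge is at (322,190) in the wrist view, standing as left, with the same centre from both viewpoints. Descending onto the broad faces.

Request:
{"fn": "send_rows", "kwargs": {"targets": [[[0, -2, 30], 0], [[0, 0, 40], 0], [[0, 0, 40], 0], [[0, 0, 25], 0], [[0, 0, 15], 0], [[0, 0, 10], 0], [[0, 0, 0], 0], [[0, 0, 0], 0]]}}

```text
time: 14.15
tcp_pos: [0.476, -0.0691, 0.0572]
tool_rot: [0.001, 0.623, 0.782, 0.0]
wrist_force: [0.5, -0.8, 0.6]
finger_gap: 0.0855
```

Request:
{"fn": "send_rows", "kwargs": {"targets": [[[0, 0, 0], 0], [[0, 0, 0], 0], [[0, 0, 0], 0], [[0, 0, 0], 0], [[0, 0, 0], 0], [[0, 0, 0], 0]], "jaw": -1}}

```text
time: 14.9
tcp_pos: [0.4757, -0.0689, 0.0568]
tool_rot: [0.0, 0.623, 0.782, 0.0]
wrist_force: [-1.1, 1.1, 5.8]
finger_gap: 0.0392
```

Run:
```python
from h import *
state()
d=cap('wrist','w6.png');W=cloud(d);X,Y,Z=W[...,0],W[...,1],W[...,2]
m=(np.hypot(X-.476,Y+.07)<.05)&(Z>.091)&(Z<.1); print('top',rect(W[m]))
```

```text
t 14.9 tcp [475.7 -68.9  56.8] yaw 102.95 F [-1.1  1.1  5.8] gap 39.2 tilt [-0.     0.001 -1.   ]
top (array([473.1, -69.7]), array([63. , 65.4]), 63.9, 17617, np.float64(0.0954))
```

View pics/w6.png

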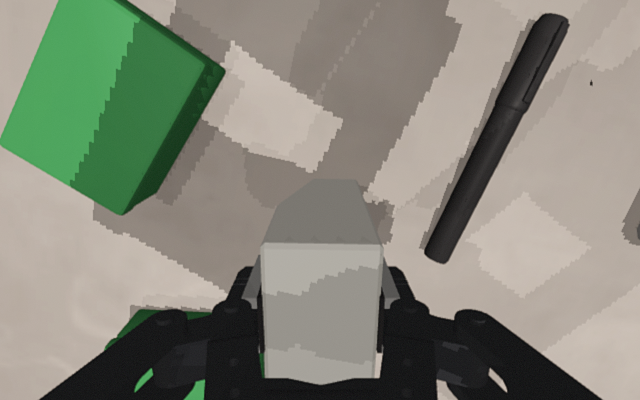

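Run:
```python
from h import *
o,R,yaw=state(); d=load('wrist');W=cloud(d)
T=((W-o['tcp_pos'])@R)*1000
for v in (255,280,310,340):
    r=T[v]; k=(abs(W[v,:,2]-.0954)<.004)&(np.arange(640)>240)&(np.arange(640)<400)
    f=d['frame'][v].min(-1)>110; k&=f
    print(v,np.where(k)[0][[0,-1]],r[k][:,0].min().round(2),r[k][:,0].max().round(2),r[k][:,1].mean().round(1))
k=(abs(W[...,2]-.0954)<.004)&(d['frame'].min(-1)>110); k[:,:250]=0;k[:,395:]=0
print('tool y range',np.percentile(T[k][:,1],[1,99]))
# goal: tray frame
t=np.radians(13.6); ex=np.array([np.cos(t),np.sin(t)]);ey=np.array([-np.sin(t),np.cos(t)]);O=np.array([634,163.2])
for y in (-83,-76): print(y,(O+y*ey).round(1))
```

```text
t 14.95 tcp [475.7 -69.   56.8] yaw 102.95 F [-1.4  0.9  5.9] gap 39.3 tilt [-0.001  0.001 -1.   ]
255 [261 383] -19.08 20.32 -26.3
280 [262 381] -19.49 19.98 -17.3
310 [264 377] -19.18 19.22 -6.0
340 [265 376] -19.39 19.46 6.0
tool y range [-29.8279207   22.58179093]
-83 [653.5  82.5]
-76 [651.9  89.3]
```

The grip is on the broad faces, gap 39.3 mm, with the slope on the left (-y) side at (280,215). The camera-to-TCP offset along the jaws is only about 0.2 mm. Lifting and carrying to above the pocket.

Request:
{"fn": "send_rows", "kwargs": {"targets": [[[0, 0, -5], 0], [[0, 0, -20], 0], [[0, 0, -30], 0], [[0, 0, -35], 0], [[0, 0, -35], 0], [[0, 0, -10], 0], [[0, 0, 0], 0]]}}

```text
time: 15.82
tcp_pos: [0.4752, -0.0688, 0.191]
tool_rot: [0.0, 0.623, 0.782, 0.0]
wrist_force: [0.1, 0.6, -2.2]
finger_gap: 0.0392
```

Run:
```python
from h import *
plan((653.5,82.5,190),103.6,9)
```

```text
t 15.82 tcp [475.2 -68.8 191. ] yaw 102.95 F [ 0.1  0.6 -2.2] gap 39.2 tilt [-0.  0. -1.]
[[[11.9,23.1,0.1],-0.07],[[11.9,23.1,0.1],-0.07],[[11.9,23.1,0.1],-0.07],[[11.9,23.1,0.1],-0.07],[[11.8,23.1,0.1],-0.07],[[11.8,23.2,0.1],-0.07],[[11.8,23.2,0.1],-0.07],[[11.7,23.2,0.1],-0.07],[[11.7,23.2,0.1],-0.07]]
```

Totals are 106.5 along tool x and 208.2 along tool y, with a -0.65° turn.

Request:
{"fn": "send_rows", "kwargs": {"targets": [[[5.5, 11, 0], 0], [[11, 22, 0], 0], [[15, 29, 0], 0], [[15, 29, 0], 0], [[15, 29, 0], -0.65], [[15, 29, 0], 0], [[13, 26, 0], 0], [[10, 19, 0], 0], [[7, 14.2, 0], 0], [[0, 0, 0], 0], [[0, 0, 0], 0], [[0, 0, 0], 0]]}}

```text
time: 17.32
tcp_pos: [0.653, 0.0821, 0.1908]
tool_rot: [-0.0, 0.619, 0.786, -0.0]
wrist_force: [0.2, -0.7, -1.4]
finger_gap: 0.0394
```

Run:
```python
from h import *
plan((653.5,82.5,120),103.6,1)
```

```text
t 17.32 tcp [653.   82.1 190.8] yaw 103.58 F [ 0.2 -0.7 -1.4] gap 39.4 tilt [ 0.    -0.001 -1.   ]
[[[0.2,0.5,70.8],-0.02]]
```

Request:
{"fn": "send_rows", "kwargs": {"targets": [[[0, 0, 15], 0], [[0, 0.5, 20], 0], [[0, 0, 20], 0], [[0, 0, 12], 0], [[0, 0, 5], 0], [[0, 0, 0], 0], [[0, 0, 0], 0]]}}

```text
time: 18.2
tcp_pos: [0.6547, 0.0826, 0.1202]
tool_rot: [0.001, 0.618, 0.786, 0.0]
wrist_force: [0.0, 0.2, -0.6]
finger_gap: 0.0394
```

Run:
```python
from h import *
state()
a=cap('wrist')['frame'];
d=cap('side');d2=cap('scene')
P=(.6535,.0825,.06)
cr=[]
for e in (d,d2):
    p=proj(e,P).astype(int); cr.append(cv2.resize(e['frame'][p[1]-40:p[1]+40,p[0]-40:p[0]+40],(400,400),interpolation=cv2.INTER_CUBIC))
cv2.imwrite('pics/ent.png',np.hstack(cr)[:,:,::-1]); cv2.imwrite('pics/w7.png',a[:,:,::-1])
```

```text
t 18.2 tcp [654.7  82.6 120.2] yaw 103.61 F [ 0.   0.2 -0.6] gap 39.4 tilt [-0.     0.001 -1.   ]
```

View pics/w7.png

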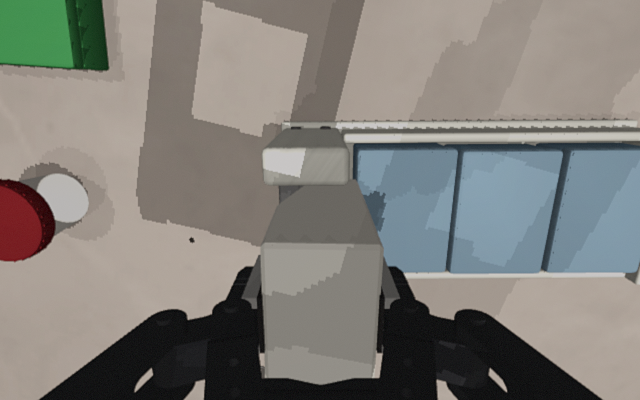

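View pics/ent.png

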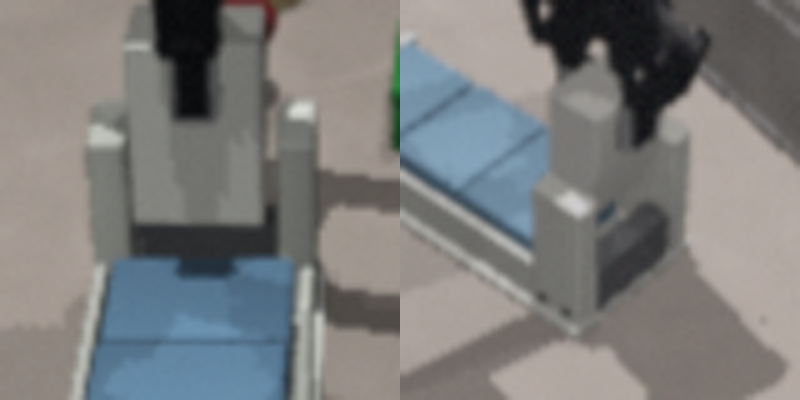

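The wedge is above the gap and between the posts, slightly nearer the +x post. Checking the clearance numbers from this view.

Run:
```python
from h import *
o,R,yaw=state(); d=load('wrist');W=cloud(d);T=((W-o['tcp_pos'])@R)*1000
f=d['frame'].astype(int);blue=(f[...,2]>f[...,0]+25)&(abs(W[...,2]-.048)<.003)
for v in (155,170,185,200,215): 
    k=np.where(blue[v])[0]; print(v,k[0],T[v,k[0]].round(1))
for n,(u0,u1,v0,v1) in dict(post=(255,355,140,190)).items():
    k=np.zeros(blue.shape,bool);k[v0:v1,u0:u1]=1;k&=abs(W[...,2]-.104)<.003
    print(np.percentile(T[k][:,:2],[1,99],axis=0).round(1))
# wedge flat/bottom edges seen: bottom at tool z +56.8
k=(abs(W[...,2]-.064)<.004)&(abs(T[...,0])<35)&(T[...,1]<-26)&(T[...,1]>-36); print('bottom',np.percentile(T[k][:,:2],[2,98],axis=0).round(1) if k.any() else None)
```

```text
t 18.35 tcp [654.5  82.6 120.1] yaw 103.6 F [ 0.9  0.3 -2.2] gap 39.2 tilt [-0.     0.001 -1.   ]
155 357 [ 22.2 -39.7  74.2]
170 357 [ 22.4 -30.6  73.1]
185 359 [ 23.8 -21.4  71.9]
200 366 [ 28.5 -11.8  71.8]
215 372 [32.7 -1.8 71.9]
[[-26.  -52.6]
 [ 12.5 -35. ]]
bottom [[ 17.2 -29.2]
 [ 20.5 -28. ]]
```

Clearances are about 2 mm to the box edge and 3 to 5 mm to the posts. Entering slowly.

Request:
{"fn": "send_rows", "kwargs": {"targets": [[[0, -1, 4], 0], [[0, 0, 5], 0], [[0, 0, 4], 0], [[0, 0, 3], 0], [[0, 0, 2], 0], [[0, 0, 0], 0]]}}

```text
time: 19.1
tcp_pos: [0.653, 0.0824, 0.1011]
tool_rot: [-0.0, 0.618, 0.786, -0.0]
wrist_force: [-0.5, 0.2, -1.7]
finger_gap: 0.0394
```

Request:
{"fn": "send_rows", "kwargs": {"targets": [[[0.6, 0, 3], 0], [[0.6, 0, 3], 0], [[0.6, 0, 3], 0], [[0.6, 0, 3], 0], [[0, 0, 0], 0]]}}

```text
time: 19.73
tcp_pos: [0.6524, 0.0847, 0.0889]
tool_rot: [-0.0, 0.618, 0.786, -0.0]
wrist_force: [0.5, 0.2, -1.6]
finger_gap: 0.039
```

```bash
cat >> h.py <<'E'
def tr():
    o,R,yaw=state(); t=np.radians(13.6); ex=np.array([np.cos(t),np.sin(t)]);ey=np.array([-np.sin(t),np.cos(t)])
    r=o['tcp_pos'][:2]*1000-np.array([634,163.2]); F=o['wrist_force']
    print('tray x,y',(r@ex).round(2),(r@ey).round(2),'wedge bottom',(o['tcp_pos'][2]*1000-56.8).round(1),'F tray x,y,z',(F[:2]@ex).round(1),(F[:2]@ey).round(1),F[2].round(1))
E
python3 -c "
from h import *
tr()"
```

```text
t 19.73 tcp [652.4  84.7  88.9] yaw 103.6 F [ 0.5  0.2 -1.6] gap 39.0 tilt [ 0. -0. -1.]
tray x,y -0.6 -80.6 wedge bottom 32.1 F tray x,y,z 0.5 0.1 -1.6
```

Request:
{"fn": "send_rows", "kwargs": {"targets": [[[0.7, 0, 2.5], 0], [[0.7, 0, 2.5], 0], [[0.7, 0, 2.5], 0], [[0, 0, 0], 0]]}}

```text
time: 20.23
tcp_pos: [0.652, 0.0868, 0.0815]
tool_rot: [-0.0, 0.618, 0.786, 0.0]
wrist_force: [0.5, -0.9, -1.7]
finger_gap: 0.0393
```

```bash
python3 -c "
from h import *
tr()"
```

```text
t 20.23 tcp [652.   86.8  81.5] yaw 103.59 F [ 0.5 -0.9 -1.7] gap 39.3 tilt [ 0. -0. -1.]
tray x,y -0.46 -78.49 wedge bottom 24.7 F tray x,y,z 0.3 -1.0 -1.7
```

Pushing the boxes gently now. Continuing down the slope.

Request:
{"fn": "send_rows", "kwargs": {"targets": [[[0.6, 0, 2.5], 0], [[0.6, 0, 2.5], 0], [[0.5, 0, 2], 0], [[0, 0, 0], 0]]}}

```text
time: 20.72
tcp_pos: [0.652, 0.0885, 0.0751]
tool_rot: [0.0, 0.618, 0.786, 0.0]
wrist_force: [0.1, -0.2, 3.9]
finger_gap: 0.0391
```

```bash
python3 -c "
from h import *
tr()"
```

```text
t 20.73 tcp [652.   88.5  75.1] yaw 103.62 F [ 0.1 -0.2  3.9] gap 39.1 tilt [-0.     0.001 -1.   ]
tray x,y -0.1 -76.83 wedge bottom 18.3 F tray x,y,z 0.1 -0.2 3.9
```

Request:
{"fn": "send_rows", "kwargs": {"targets": [[[0.3, 0, 1], 0], [[0.3, 0, 1], 0], [[0.3, 0, 1], 0], [[0, 0, 0], 0]]}}

```text
time: 21.22
tcp_pos: [0.6523, 0.0888, 0.0742]
tool_rot: [0.001, 0.618, 0.786, 0.0]
wrist_force: [-4.8, -2.8, 13.9]
finger_gap: 0.0397
```

```bash
python3 -c "
from h import *
tr()"
```

```text
t 21.23 tcp [652.3  88.8  74.2] yaw 103.66 F [-4.8 -2.8 13.9] gap 39.7 tilt [-0.002  0.002 -1.   ]
tray x,y 0.32 -76.58 wedge bottom 17.4 F tray x,y,z -5.3 -1.6 13.9
```

Run:
```python
from h import *
tr()
d=cap('side');d2=cap('scene');w=cap('wrist')
P=(.6505,.0925,.06)
cr=[]
for e in (d,d2):
    p=proj(e,P).astype(int); cr.append(cv2.resize(e['frame'][p[1]-40:p[1]+40,p[0]-40:p[0]+40],(400,400),interpolation=cv2.INTER_CUBIC))
cv2.imwrite('pics/jam1.png',np.hstack(cr)[:,:,::-1]); cv2.imwrite('pics/w8.png',w['frame'][:,:,::-1])
o,R,yaw=state();W=cloud(w);T=((W-o['tcp_pos'])@R)*1000
k=np.zeros(T.shape[:2],bool);k[250:370,275:370]=1; print('wedge top z',np.nanmedian(W[k][:,2]), 'fit tilt',np.linalg.lstsq(np.c_[W[k][:,:2],np.ones(k.sum())],W[k][:,2],rcond=None)[0])
```

```text
t 21.23 tcp [652.3  88.8  74.2] yaw 103.66 F [-4.8 -2.8 13.9] gap 39.7 tilt [-0.002  0.002 -1.   ]
tray x,y 0.32 -76.58 wedge bottom 17.4 F tray x,y,z -5.3 -1.6 13.9
t 21.38 tcp [652.3  88.8  74.2] yaw 103.66 F [-4.7 -2.6 13.8] gap 39.9 tilt [-0.002  0.002 -1.   ]
 ** On entry to DLASCL parameter number  4 had an illegal value
 ** On entry to DLASCL parameter number  4 had an illegal valueTraceback (most recent call last):
  File "<stdin>", line 10, in <module>
    x, resids, rank, s = _umath_linalg.lstsq(a, b, rcond,
                         ~~~~~~~~~~~~~~~~~~~^^^^^^^^^^^^^
                                             signature=signature)
                                             ^^^^^^^^^^^^^^^^^^^^
    raise LinAlgError("SVD did not converge in Linear Least Squares")
numpy.linalg.LinAlgError: SVD did not converge in Linear Least Squares
```

View pics/jam1.png

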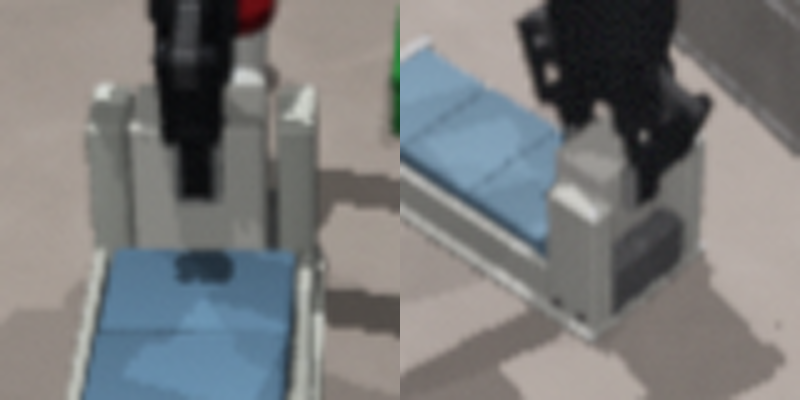

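View pics/w8.png

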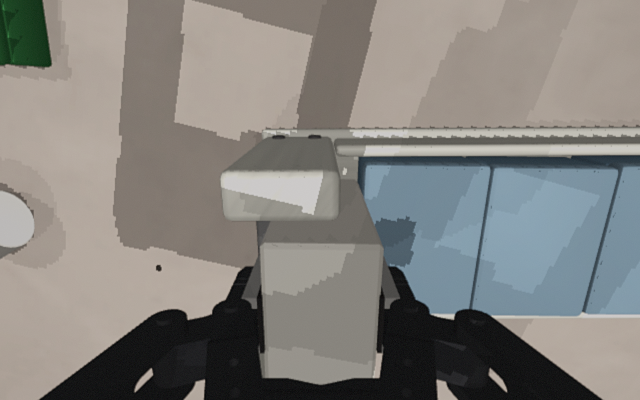

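Run:
```python
from h import *
w=load('wrist');W=cloud(w)*1000
k=np.zeros(W.shape[:2],bool);k[250:370,275:370]=1;k&=np.isfinite(W[...,2])
P=W[k]; print('wedge top z',np.median(P[:,2]))
t=np.radians(13.6); ex=np.array([np.cos(t),np.sin(t)]);ey=np.array([-np.sin(t),np.cos(t)])
r=W[...,:2]-np.array([634,163.2]); tx=r@ex; ty=r@ey
f=w['frame'].astype(int);blue=(f[...,2]>f[...,0]+25)&(abs(W[...,2]-48)<3)
for x in (-38,-30,-20): 
    kk=blue&(abs(tx-x)<2); print(x,'near face',ty[kk].min().round(1))
kk=(abs(W[...,2]-104)<3)&(tx<-30)&(tx>-60)&(ty<-60); print('post y',np.percentile(ty[kk],[1,99]).round(1))
d=load('side');W=cloud(d)*1000;r=W[...,:2]-np.array([634,163.2]); tx=r@ex; ty=r@ey;f=d['frame'].astype(int)
b=(f[...,2]>f[...,0]+25)&(abs(W[...,2]-47)<4)&(abs(tx)<35)&(ty>-90)&(ty<140); print('side boxes',np.percentile(ty[b],[.5,99.5]).round(1))
d=np.load('last_side.npz')
```

```text
wedge top z 112.78155807974014
-38 near face -55.5
-30 near face -55.7
-20 near face -53.5
post y [-108.9  -70.8]
side boxes [-53.  129.9]
```

The boxes are near tight, and the wedge top is at about 112.8 mm with 108 expected. Pressing on.

Request:
{"fn": "send_rows", "kwargs": {"targets": [[[0.2, -0.2, 0.5], 0], [[0.2, -0.2, 0.5], 0], [[0.2, 0, 0.5], 0], [[0, 0, 0], 0]]}}

```text
time: 21.88
tcp_pos: [0.6524, 0.089, 0.0738]
tool_rot: [0.002, 0.618, 0.786, 0.0]
wrist_force: [-5.6, -3.4, 19.1]
finger_gap: 0.0393
```

```bash
python3 -c "
from h import *
tr()"
```

```text
t 21.88 tcp [652.4  89.   73.8] yaw 103.67 F [-5.6 -3.4 19.1] gap 39.3 tilt [-0.002  0.003 -1.   ]
tray x,y 0.42 -76.49 wedge bottom 17.0 F tray x,y,z -6.3 -2.0 19.1
```

Resistance is rising with only 0.4 mm gained, possibly because the grip stops the wedge from aligning itself. I'll let go and look, then press on the head with the fingers shut.

Request:
{"fn": "send_rows", "kwargs": {"targets": [[[0, 0, 0], 0], [[0, 0, 0], 0], [[0, 0, -3], 0], [[0, 0, -10], 0], [[0, 0, -25], 0], [[0, 0, -40], 0], [[0, 0, -40], 0], [[0, 0, -15], 0], [[0, 0, 0], 0]], "jaw": 1}}

```text
time: 23.0
tcp_pos: [0.6514, 0.0898, 0.2043]
tool_rot: [0.001, 0.618, 0.786, 0.001]
wrist_force: [-0.3, -0.6, 1.0]
finger_gap: 0.085
```

```bash
cat >> h.py <<'E'
def look(tag):
    tr()
    t=np.radians(13.6); ex=np.array([np.cos(t),np.sin(t)]);ey=np.array([-np.sin(t),np.cos(t)])
    for n in ('wrist','side','scene'):
        w=cap(n,tag+n+'.png');W=cloud(w)*1000
        r=W[...,:2]-np.array([634,163.2]); tx=r@ex; ty=r@ey;Z=W[...,2]
        f=w['frame'].astype(int);blue=(f[...,2]>f[...,0]+25)&(abs(Z-48)<4)&(abs(tx)<38)&(ty>-100)&(ty<140)
        k=(abs(tx)<26)&(abs(ty+76)<17)&(Z>104)&(Z<125)&(f.min(-1)>90)
        kk=(abs(tx)<33)&(abs(ty+76)<30)&(Z>104)&(Z<125)&(f.min(-1)>80)
        pk=(Z>100)&(Z<107)&(abs(tx)<54)&(abs(tx)>36)&(ty<-60)&(ty>-120)
        if k.sum()>20:
            c=np.linalg.lstsq(np.c_[tx[k],ty[k]+76,np.ones(k.sum())],Z[k],rcond=None)[0]
            print(n,'top z',c[2].round(2),'slope deg x,y',np.degrees(c[:2]).round(2),'rect tray x',np.percentile(tx[kk],[1,99]).round(1),'y',np.percentile(ty[kk],[1,99]).round(1),len(tx[kk]))
        if pk.any(): print('   post y',np.percentile(ty[pk],[1,99]).round(1),'z',np.median(Z[pk]).round(1))
        if blue.any(): print('   box row y',np.percentile(ty[blue],[.5,99.5]).round(1))
E
python3 -c "
from h import *
look('r1')"
```

```text
t 23.0 tcp [651.4  89.8 204.3] yaw 103.61 F [-0.3 -0.6  1. ] gap 85.0 tilt [-0.001  0.002 -1.   ]
tray x,y -0.32 -75.46 wedge bottom 147.5 F tray x,y,z -0.4 -0.5 1.0
wrist top z 112.53 slope deg x,y [0.25 0.05] rect tray x [-29.5  29.8] y [-96.1 -57. ] 4826
   post y [-109.2  -70.5] z 104.3
   box row y [-51.8 127. ]
side top z 110.35 slope deg x,y [ 0.29 -0.17] rect tray x [-29.1  29.9] y [-95.6 -53.6] 310
   post y [-106.   -68.7] z 102.3
   box row y [-52.9 129.7]
scene top z 110.86 slope deg x,y [-0.13  0.71] rect tray x [-32.1  27.4] y [-97.8 -58.6] 208
   post y [-110.3  -71.8] z 102.7
   box row y [-46.9 127.2]
```

View pics/r1wrist.png

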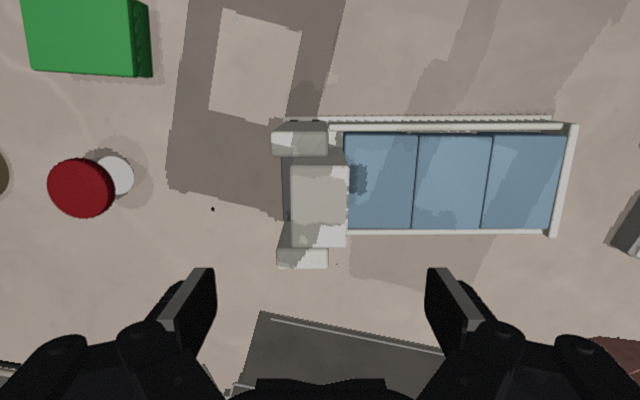

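The wedge stands upright in the pocket at (320,195), top at about 112 mm, so about 4 mm is still to go. Shutting the fingers and pressing on its head.

Request:
{"fn": "send_rows", "kwargs": {"targets": [[[-1, 0.4, 10], 0], [[0, 0, 10], 0], [[0, 0, 15], 0], [[0, 0, 15], 0], [[0, 0, 15], 0], [[0, 0, 12], 0], [[0, 0, 6], 0], [[0, 0, 2], 0], [[0, 0, 0], 0]], "jaw": -1}}

```text
time: 24.28
tcp_pos: [0.6518, 0.0889, 0.1187]
tool_rot: [0.0, 0.618, 0.786, 0.0]
wrist_force: [-0.8, 0.1, -0.5]
finger_gap: 0.0
```

Request:
{"fn": "send_rows", "kwargs": {"targets": [[[0, 0, 2], 0], [[0, 0, 2], 0], [[0, 0, 1], 0], [[0, 0, 1], 0], [[0, 0, 0], 0]]}}

```text
time: 24.9
tcp_pos: [0.6515, 0.0889, 0.1122]
tool_rot: [-0.0, 0.618, 0.786, -0.0]
wrist_force: [0.2, 0.5, 0.4]
finger_gap: 0.0001
```

```bash
python3 -c "
from h import *
tr()"
```

```text
t 24.9 tcp [651.5  88.9 112.2] yaw 103.6 F [0.2 0.5 0.4] gap 0.1 tilt [-0. -0. -1.]
tray x,y -0.46 -76.38 wedge bottom 55.4 F tray x,y,z 0.3 0.4 0.4
```

Request:
{"fn": "send_rows", "kwargs": {"targets": [[[0, 0, 1], 0], [[0, 0, 1], 0], [[0, 0, 1], 0], [[0, 0, 0], 0]]}}

```text
time: 25.4
tcp_pos: [0.6523, 0.0887, 0.1118]
tool_rot: [0.001, 0.618, 0.786, 0.0]
wrist_force: [-5.2, -0.3, 12.1]
finger_gap: 0.0001
```

```bash
python3 -c "
from h import *
tr()"
```

```text
t 25.4 tcp [652.3  88.7 111.8] yaw 103.61 F [-5.2 -0.3 12.1] gap 0.1 tilt [-0.001  0.002 -1.   ]
tray x,y 0.24 -76.68 wedge bottom 55.0 F tray x,y,z -5.1 1.0 12.1
```

Request:
{"fn": "send_rows", "kwargs": {"targets": [[[0, 0, 1], 0], [[0, 0, 1], 0], [[0, 0, 0.5], 0], [[0, 0, 0], 0]]}}

```text
time: 25.9
tcp_pos: [0.653, 0.0887, 0.1114]
tool_rot: [0.002, 0.618, 0.786, 0.001]
wrist_force: [-7.5, 0.3, 22.8]
finger_gap: -0.0004
```

```bash
python3 -c "
from h import *
tr()"
```

```text
t 25.9 tcp [653.   88.7 111.4] yaw 103.63 F [-7.5  0.3 22.8] gap -0.4 tilt [-0.002  0.003 -1.   ]
tray x,y 0.95 -76.88 wedge bottom 54.6 F tray x,y,z -7.3 2.0 22.8
```

Request:
{"fn": "send_rows", "kwargs": {"targets": [[[0, -1, 0], 0], [[0.2, -1, 0], 0], [[0.2, -0.5, 0.5], 0], [[0, 0, 0.5], 0], [[0, 0, 0], 0]]}}

```text
time: 26.52
tcp_pos: [0.6514, 0.089, 0.1099]
tool_rot: [0.002, 0.618, 0.786, 0.002]
wrist_force: [-3.2, 0.2, 16.5]
finger_gap: -0.0004
```

Run:
```python
from h import *
look('r2')
d=load('wrist')
```

```text
t 26.52 tcp [651.4  89.  109.9] yaw 103.62 F [-3.2  0.2 16.5] gap -0.4 tilt [-0.001  0.006 -1.   ]
tray x,y -0.55 -76.2 wedge bottom 53.1 F tray x,y,z -3.1 0.9 16.5
wrist top z 110.43 slope deg x,y [1.36 0.16] rect tray x [-29.8  10.9] y [-96.  -56.6] 5661
   post y [-109.1  -70.9] z 104.3
   box row y [-52.3 122. ]
side top z 108.91 slope deg x,y [ 0.28 -0.96] rect tray x [-29.  30.] y [-93.3 -54.1] 246
   post y [-105.5  -68.4] z 102.2
   box row y [-52.2 130.2]
scene top z 110.11 slope deg x,y [3.01 3.26] rect tray x [-32.5  28.7] y [-98.2 -58.5] 155
   post y [-110.   -71.4] z 103.1
   box row y [-47.4 128.3]
```

View pics/r2wrist.png

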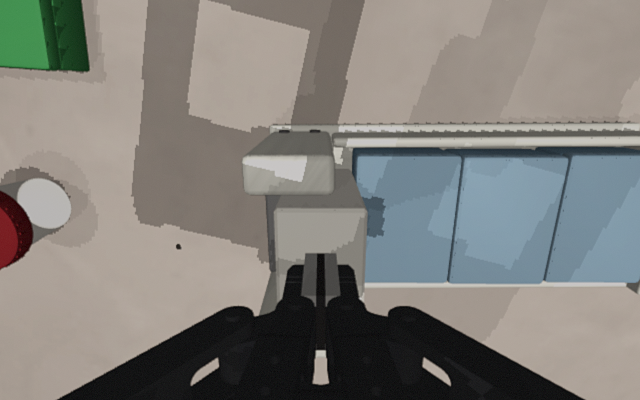

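That worked: once unloaded sideways the head went down to about 110 mm. Continuing.

Request:
{"fn": "send_rows", "kwargs": {"targets": [[[0.2, -0.5, 0.5], 0], [[0.2, -0.5, 0.5], 0], [[0, -0.3, 0.5], 0], [[0, 0, 0], 0]]}}

```text
time: 27.18
tcp_pos: [0.6513, 0.0891, 0.1097]
tool_rot: [0.003, 0.618, 0.786, 0.003]
wrist_force: [-2.5, 1.5, 20.1]
finger_gap: -0.0002
```

```bash
python3 -c "
from h import *
tr()"
```

```text
t 27.18 tcp [651.3  89.1 109.7] yaw 103.62 F [-2.5  1.5 20.1] gap -0.2 tilt [-0.002  0.009 -1.   ]
tray x,y -0.65 -76.11 wedge bottom 52.9 F tray x,y,z -2.1 2.1 20.1
```

Request:
{"fn": "send_rows", "kwargs": {"targets": [[[0, -0.7, 0.5], 0], [[0, -0.7, 0.5], 0], [[0, -0.3, 0.5], 0], [[0, 0, 0.3], 0], [[0, 0, 0], 0]]}}

```text
time: 27.8
tcp_pos: [0.6512, 0.089, 0.1095]
tool_rot: [0.005, 0.618, 0.786, 0.004]
wrist_force: [-0.8, 2.8, 23.8]
finger_gap: 0.0002
```

```bash
python3 -c "
from h import *
tr()"
```

```text
t 27.8 tcp [651.2  89.  109.5] yaw 103.62 F [-0.8  2.8 23.8] gap 0.2 tilt [-0.002  0.013 -1.   ]
tray x,y -0.76 -76.15 wedge bottom 52.7 F tray x,y,z -0.1 2.9 23.8
```

Request:
{"fn": "send_rows", "kwargs": {"targets": [[[0, 1.5, 0.3], 0], [[0, 1.5, 0.3], 0], [[0, -1.5, 0], 0], [[0, -1.5, 0.3], 0], [[0, 0, 0], 0]]}}

```text
time: 28.42
tcp_pos: [0.6518, 0.0891, 0.1092]
tool_rot: [0.005, 0.618, 0.786, 0.005]
wrist_force: [-0.2, 3.8, 25.4]
finger_gap: -0.0002
```

```bash
python3 -c "
from h import *
tr()"
```

```text
t 28.43 tcp [651.8  89.1 109.2] yaw 103.62 F [-0.2  3.8 25.4] gap -0.2 tilt [-0.003  0.014 -1.   ]
tray x,y -0.13 -76.18 wedge bottom 52.4 F tray x,y,z 0.7 3.8 25.4
```

The head is at about 109.2 mm under 25 N, resisting sharply. Backing off to inspect.

Request:
{"fn": "send_rows", "kwargs": {"targets": [[[0, 0, -3], 0], [[0, 0, -5], 0], [[0, 0, -20], 0], [[0, 0, -40], 0], [[0, 0, -40], 0], [[0, 0, 0], 0], [[0, 0, 0], 0]]}}

```text
time: 29.3
tcp_pos: [0.6455, 0.0883, 0.2094]
tool_rot: [-0.0, 0.618, 0.786, -0.0]
wrist_force: [0.6, -0.6, -1.4]
finger_gap: -0.0
```

Run:
```python
from h import *
look('r3')
d=load('wrist');f=d['frame'][:,:,::-1]
cv2.imwrite('pics/r3crop.png',cv2.resize(f[100:270,250:620],(800,368),interpolation=cv2.INTER_CUBIC))
```

```text
t 29.3 tcp [645.5  88.3 209.4] yaw 103.6 F [ 0.6 -0.6 -1.4] gap -0.0 tilt [ 0.    -0.001 -1.   ]
tray x,y -6.4 -75.49 wedge bottom 152.6 F tray x,y,z 0.5 -0.7 -1.4
wrist top z 109.72 slope deg x,y [1.31 0.13] rect tray x [-29.3  30.1] y [-95.7 -56.7] 4454
   post y [-109.3  -70.3] z 104.4
   box row y [-51.9 127.5]
side top z 107.63 slope deg x,y [1.05 0.75] rect tray x [-28.7  30. ] y [-94.4 -54.2] 275
   post y [-106.1  -67.6] z 102.3
   box row y [-53.3 130.1]
scene top z 108.16 slope deg x,y [2.05 0.05] rect tray x [-31.1  26.9] y [-97.5 -56.5] 195
   post y [-110.6  -70.9] z 102.7
   box row y [-46.2 127. ]
```

View pics/r3crop.png

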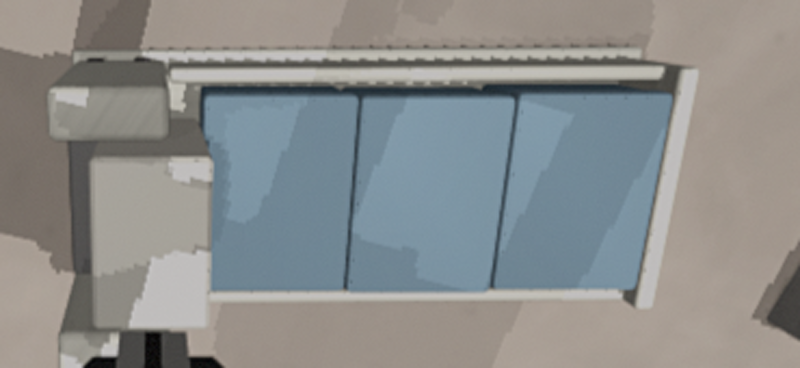

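View pics/r3side.png

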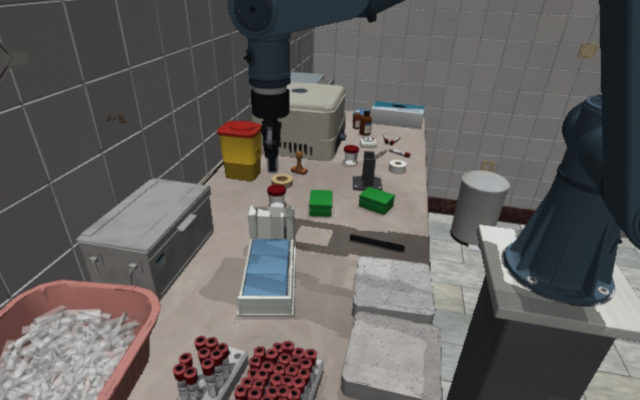

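The row is against the end wall with only thin seams between boxes, and the wedge head is at about 109.4 mm. It is canted about 1.3°, high on the +x side, so I'll give it one more press there.

Request:
{"fn": "send_rows", "kwargs": {"targets": [[[-0.6, 9, 10], 0], [[0, 9.5, 20], 0], [[0, 0, 25], 0], [[0, 0, 20], 0], [[0, 0, 12], 0], [[0, 0, 6], 0], [[0, 0, 2], 0], [[0, 0, 0], 0]]}}

```text
time: 30.45
tcp_pos: [0.6646, 0.0921, 0.1153]
tool_rot: [0.0, 0.618, 0.786, 0.0]
wrist_force: [-0.4, 1.1, 0.5]
finger_gap: -0.0
```

Request:
{"fn": "send_rows", "kwargs": {"targets": [[[0, 0, 1], 0], [[0, 0, 1], 0], [[0, 0, 1], 0], [[0, 0, 1], 0], [[0, 0, 0], 0]]}}

```text
time: 31.08
tcp_pos: [0.664, 0.0921, 0.1104]
tool_rot: [-0.0, 0.618, 0.786, -0.0]
wrist_force: [0.3, -0.3, 0.7]
finger_gap: -0.0002
```

```bash
python3 -c "
from h import *
tr()"
```

```text
t 31.07 tcp [664.   92.1 110.4] yaw 103.6 F [ 0.3 -0.3  0.7] gap -0.2 tilt [ 0. -0. -1.]
tray x,y 12.45 -76.14 wedge bottom 53.6 F tray x,y,z 0.2 -0.3 0.7
```

Request:
{"fn": "send_rows", "kwargs": {"targets": [[[0, -0.3, 1], 0], [[0, -0.4, 1], 0], [[0, -0.4, 1], 0], [[0, -0.4, 1], 0], [[0, -0.4, 1], 0], [[0, 0, 0], 0]]}}

```text
time: 31.82
tcp_pos: [0.6641, 0.092, 0.1095]
tool_rot: [0.002, 0.618, 0.786, 0.002]
wrist_force: [-4.2, 0.5, 16.2]
finger_gap: 0.0003
```

```bash
python3 -c "
from h import *
tr()"
```

```text
t 31.82 tcp [664.1  92.  109.5] yaw 103.62 F [-4.2  0.5 16.2] gap 0.3 tilt [-0.001  0.005 -1.   ]
tray x,y 12.49 -76.25 wedge bottom 52.7 F tray x,y,z -4.0 1.5 16.2
```

Request:
{"fn": "send_rows", "kwargs": {"targets": [[[0, -1, 0.5], 0], [[0, -1, 0.5], 0], [[0, -0.5, 0.5], 0], [[0, 0, 0.5], 0], [[0, 0, 0], 0]]}}

```text
time: 32.45
tcp_pos: [0.664, 0.092, 0.1094]
tool_rot: [0.004, 0.618, 0.786, 0.004]
wrist_force: [-1.5, 3.6, 20.7]
finger_gap: 0.0
```

```bash
python3 -c "
from h import *
tr()"
```

```text
t 32.45 tcp [664.   92.  109.4] yaw 103.62 F [-1.5  3.6 20.7] gap 0.0 tilt [-0.001  0.01  -1.   ]
tray x,y 12.41 -76.27 wedge bottom 52.6 F tray x,y,z -0.6 3.9 20.7
```

Request:
{"fn": "send_rows", "kwargs": {"targets": [[[0, 0, 0.7], 0], [[0, 0, 0.7], 0], [[0, 1, 0], 0], [[0, -1, 0], 0], [[0, 0, 0], 0]]}}

```text
time: 33.08
tcp_pos: [0.6644, 0.0921, 0.1093]
tool_rot: [0.004, 0.618, 0.786, 0.004]
wrist_force: [-3.8, 3.1, 25.2]
finger_gap: 0.0001
```

```bash
python3 -c "
from h import *
tr()"
```

```text
t 33.08 tcp [664.4  92.1 109.3] yaw 103.62 F [-3.8  3.1 25.2] gap 0.1 tilt [-0.002  0.012 -1.   ]
tray x,y 12.82 -76.3 wedge bottom 52.5 F tray x,y,z -3.0 3.9 25.2
```

Request:
{"fn": "send_rows", "kwargs": {"targets": [[[0, 0, -4], 0], [[0, 0, -6], 0], [[0, 0, -20], 0], [[0, 0, -40], 0], [[0, 0, -40], 0], [[0, 0, 0], 0], [[0, 0, 0], 0]]}}

```text
time: 33.95
tcp_pos: [0.6595, 0.091, 0.2121]
tool_rot: [-0.0, 0.618, 0.786, -0.0]
wrist_force: [0.7, -0.8, -1.1]
finger_gap: 0.0001
```

Run:
```python
from h import *
look('r4')
d=load('wrist');f=d['frame'][:,:,::-1]
cv2.imwrite('pics/r4crop.png',cv2.resize(f[100:270,250:620],(800,368),interpolation=cv2.INTER_CUBIC))
```

```text
t 33.95 tcp [659.5  91.  212.1] yaw 103.6 F [ 0.7 -0.8 -1.1] gap 0.1 tilt [ 0.    -0.001 -1.   ]
tray x,y 7.79 -76.13 wedge bottom 155.3 F tray x,y,z 0.5 -0.9 -1.1
wrist top z 109.62 slope deg x,y [1.04 0.26] rect tray x [-28.8  30.3] y [-95.6 -56.7] 4534
   post y [-109.2  -70.2] z 104.3
   box row y [-51.7 127.4]
side top z 107.49 slope deg x,y [ 1.01 -0.03] rect tray x [-28.   30.5] y [-94. -54.] 274
   post y [-105.8  -67.4] z 102.1
   box row y [-53.5 129.7]
scene top z 108.21 slope deg x,y [1.41 1.08] rect tray x [-30.8  28.6] y [-97.3 -57.1] 189
   post y [-110.5  -70.8] z 102.4
   box row y [-45.8 126.6]
```

View pics/r4crop.png

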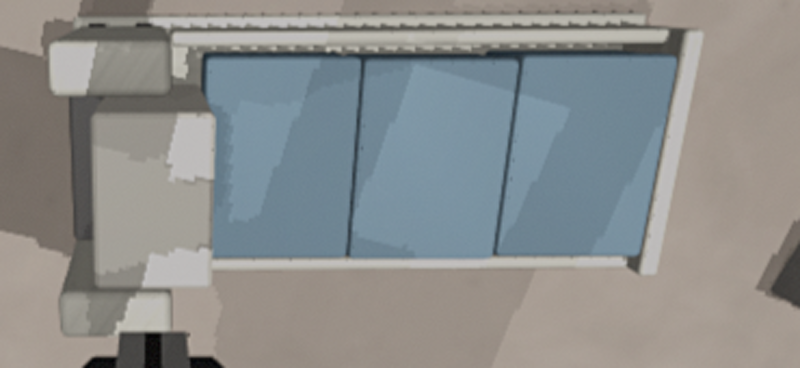

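Run:
```python
from h import *
for n in ('wrist','side','scene'):
    w=load(n);W=cloud(w)*1000
    t=np.radians(13.6); ex=np.array([np.cos(t),np.sin(t)]);ey=np.array([-np.sin(t),np.cos(t)])
    r=W[...,:2]-np.array([634,163.2]); tx=r@ex; ty=r@ey;Z=W[...,2]
    f=w['frame'].astype(int);b=(f[...,2]>f[...,0]+25)&(abs(Z-48)<4)
    for x in (-38,-35,-20,0,20,35):
        k=b&(abs(tx-x)<1.5)&(ty>-90)&(ty<150); e=~b&(abs(tx-x)<1.5)&(abs(Z-48)<4)&(ty>124)&(ty<150)
        # seams: dark pixels
        s=(abs(tx-x)<1.5)&(ty>-50)&(ty<125)&(f.sum(-1)<200)
        print(n,x,'box',ty[k].min().round(1),ty[k].max().round(1),'wall',np.percentile(ty[e],[3,97]).round(1) if e.any() else None, 'dark seam',[ (ty[s&(abs(ty-c)<12)].min().round(1),ty[s&(abs(ty-c)<12)].max().round(1)) if (s&(abs(ty-c)<12)).any() else None for c in (6,68)])
```

```text
wrist -38 box -55.5 128.9 wall [129.5 137.1] dark seam [(np.float64(5.9), np.float64(6.6)), (np.float64(67.9), np.float64(69.0))]
wrist -35 box -55.4 128.7 wall [129.2 136.3] dark seam [(np.float64(6.1), np.float64(6.5)), None]
wrist -20 box -52.6 128.2 wall [128.5 137.3] dark seam [None, None]
wrist 0 box -50.4 128.9 wall [129.2 136.9] dark seam [None, None]
wrist 20 box -50.7 128.6 wall [129.1 137.5] dark seam [(np.float64(6.1), np.float64(6.2)), None]
wrist 35 box -50.4 128.8 wall [128.8 138. ] dark seam [(np.float64(6.7), np.float64(6.7)), None]
side -38 box -50.0 127.3 wall [131.9 136.8] dark seam [(np.float64(-4.1), np.float64(1.3)), None]
side -35 box -54.7 128.1 wall [131.9 139.8] dark seam [(np.float64(-4.8), np.float64(1.9)), None]
side -20 box -55.4 129.7 wall [131.8 140.4] dark seam [(np.float64(-5.8), np.float64(-3.3)), None]
side 0 box -52.6 129.2 wall [134.5 138.5] dark seam [(np.float64(-6.0), np.float64(-4.8)), None]
side 20 box -53.8 129.9 wall [132.9 138.6] dark seam [None, None]
side 35 box -52.9 129.6 wall [132.3 138.4] dark seam [None, None]
scene -38 box -50.8 125.6 wall [127.6 135.1] dark seam [None, None]
scene -35 box -52.1 125.8 wall [135.7 135.7] dark seam [None, None]
scene -20 box -37.7 127.9 wall [132.2 136.6] dark seam [None, None]
scene 0 box -26.3 122.0 wall None dark seam [None, None]
scene 20 box -8.4 125.3 wall [131.4 131.4] dark seam [None, None]
scene 35 box -7.5 126.8 wall [136.2 136.2] dark seam [None, None]
```

The seams lie at y = 6.3 and 68.4 mm (nominal 6 and 68) and the far box meets the end wall within about 0.4 mm, so the row is tight. A last full view of everything, then I'll hand it in.

View pics/r4scene.png

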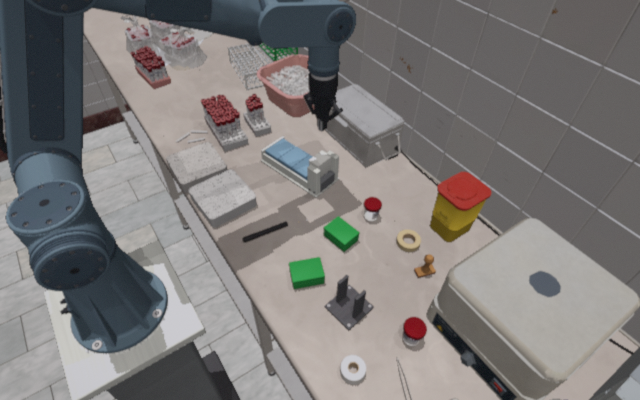

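Run:
```python
from h import *
state(); print(bot.finish_job())
```

```text
t 34.1 tcp [658.8  91.1 210.5] yaw 103.6 F [-0.1 -0.3  0.5] gap 0.1 tilt [ 0.001 -0.003 -1.   ]
the job is handed in; nothing more can be done
None
```

I handed the job in at 34.1 s with the wedge jammed in the pocket and the row of boxes packed tight against the far end wall. The wedge sits slightly higher and less level than specified.

**What I did:** I lifted the wedge by its narrow edges, stood it thin end down at about (476, -69) mm on the bare worktop and let go. I then took it by its broad faces and put it into the pocket, sloping side to the block. Pressing while gripping stalled with the top at about 112 mm. I let go and finished by pressing on the head with the fingers shut, at up to about 25 N.

**Last checks:**
- **Row:** it is tight. The seams between boxes are at tray y = 6.3 and 68.4 mm (nominal 6 and 68), and the far box is within about 0.4 mm of the end wall.
- **Wedge:** its top is at about 109.3 mm against the nominal 108, and it leans about 1°, higher on the +x side. A second press on that side moved it only slightly. Its height held between the last two checks with the fingers off it.
- **Other things:** the bystanders and the green boxes look unmoved in the last picture, and the gripper was about 100 mm above the wedge, touching nothing.

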